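# Make up a pinned pad of chess-piece blanks in the sawing jig

### The job

Make up the pad for the scroll saw: swing the pad jig's cam lever round to its open stop, and lay all the cream blanks that are out flat between the jig's posts, one on the other with a single grey board separator between each two (none under the bottom blank or on the top one; a spare separator stays out on the bench, clear of the jig). Then push both tie pins from the stand down through the pad into the jig's bores with the lever still open, until their collars rest on the top blank, and only after that turn the lever its quarter turn back to the locked stop. Leave the other things on the bench where they are.

Things in the scene. Friction and masses are not known exactly. Their poses are not given: they have to be found in the camera images.
- jig: fixed pad jig: dark steel block 170 x 100 x 46 mm high, long along own x, origin under its centre; a 70 mm wide cam housing extends it to x = 165 mm. Six round-topped posts, 10 mm thick, 50 mm above the block, fence a nest for 120 x 60 mm plates with 1.5 mm play per side: at own (x, y) = (+-52, +-36.5), (+-66.5, 0) mm; mid long sides are open for fingers
- nest (a point): centre of the nest on the jig's top face (46 mm above the bench); axes as the jig's: x along the plates' length, y across, z up
- bore1 (a point): mouth of the first pin bore in the jig's top face, at own x = -36 mm; round, 13.5 mm wide, through the whole 46 mm block
- bore2 (a point): mouth of the second pin bore, the same, at own x = +36 mm
- lever (a joint): quarter-turn cam lever on the cam housing, rad, about a vertical axis: 0 = open stop (points along the jig's own +x, away from the nest), 1.571 = locked stop (points along the jig's own +y); grows counter-clockwise from above. Stiff (about 0.2 N m), stays where left; it starts at or near locked (1.25 to 1.57)
- lever_pivot (a point): the lever's pivot axis, 52 mm above the bench, fixed, at own x = 120 mm, y = 0 of the jig
- lever_knob (a point): grip point on the lever's upright black knob (22 mm thick, 42 mm tall, from 62 to 104 mm above the bench): on the knob's axis 80 mm from the pivot, 87 mm above the bench; own x points from the pivot to the knob
- blankA: a cream bone-resin blank, 120 x 60 x 12 mm, 80 to 170 g, with two 14 mm holes through it at own x = +-36 mm on the centre line; all blanks are alike and either way round will do; own x along its length, z up; origin at the centre of its underside. Two or three blanks are out; an absent one reads None
- blankB: a cream bone-resin blank, 120 x 60 x 12 mm, 80 to 170 g, with two 14 mm holes through it at own x = +-36 mm on the centre line; all blanks are alike and either way round will do; own x along its length, z up; origin at the centre of its underside. Two or three blanks are out; an absent one reads None
- blankC: a cream bone-resin blank, 120 x 60 x 12 mm, 80 to 170 g, with two 14 mm holes through it at own x = +-36 mm on the centre line; all blanks are alike and either way round will do; own x along its length, z up; origin at the centre of its underside. Two or three blanks are out; an absent one reads None
- sheetA: a grey board separator (waste board), 120 x 60 x 5 mm, 25 to 50 g, drilled like the blanks; both are alike; own x along its length, z up; origin at the centre of its underside. Both are always out, only one is needed when there are two blanks
- sheetB: a grey board separator (waste board), 120 x 60 x 5 mm, 25 to 50 g, drilled like the blanks; both are alike; own x along its length, z up; origin at the centre of its underside. Both are always out, only one is needed when there are two blanks
- pinA: steel tie pin, upright at the start in the stand, its collar on the stand's top; 100 to 210 g. Origin: centre of the collar's underside, own z up along the pin. Shank 12 mm thick, 72 mm long, nose tapered (last 10 mm); collar 26 mm wide, 6 thick; on a thin neck a round knob 24 mm thick, 32 to 62 mm above the origin (grip at about 48). Either pin fits either bore
- pinA_tip (a point): the pin's lower tip, 72 mm below its origin
- pinB: steel tie pin, upright at the start in the stand, its collar on the stand's top; 100 to 210 g. Origin: centre of the collar's underside, own z up along the pin. Shank 12 mm thick, 72 mm long, nose tapered (last 10 mm); collar 26 mm wide, 6 thick; on a thin neck a round knob 24 mm thick, 32 to 62 mm above the origin (grip at about 48). Either pin fits either bore
- pinB_tip (a point): the pin's lower tip, 72 mm below its origin
- stand: the pin stand, fixed: a pale wood block 125 x 55 x 75 mm high, two upright holes 16 mm wide through it at own x = +-36 mm; origin at the centre of its underside
- crown: bystander: a bone king crown 52 mm wide, 66 mm tall; origin at the centre of its underside
- queen: bystander: a green resin queen 42 mm wide, 99 mm tall; origin at the centre of its underside
- canister: bystander: the screw-top tin canister of brass weights, 89 mm wide, 111 mm tall; origin at the centre of its underside
- weight: bystander: one brass weight, 32 mm wide, 42 mm tall; origin at the centre of its underside
- spokeshave: bystander: a steel spokeshave lying flat, 246 mm along own y, 21 mm high; origin at the centre of its underside
- template: bystander: a wooden bishop-profile template lying flat, 149 x 56 x 6 mm, long along own x; origin at the centre of its underside
Things that resemble listed ones, but are neither listed nor needed, are in the scene too. What is shaped like the pinA but orange is not meant.

How it is judged (in metres and radians):
On the way, in this order (a step that is already met when the one before it is completed fails the run):
1. the cam lever is at its open stop and all the blanks lie in the jig with one separator between each two (((z of blankA in the frame of nest between -0.0025 and 0.0025 m and horizontal distance between blankA and nest below 0.006 m) or (z of blankA in the frame of nest between 0.0145 and 0.0195 m and horizontal distance between blankA and nest below 0.006 m) or (z of blankA in the frame of nest between 0.0315 and 0.0365 m and horizontal distance between blankA and nest below 0.006 m)) and ((z of blankB in the frame of nest between -0.0025 and 0.0025 m and horizontal distance between blankB and nest below 0.006 m) or (z of blankB in the frame of nest between 0.0145 and 0.0195 m and horizontal distance between blankB and nest below 0.006 m) or (z of blankB in the frame of nest between 0.0315 and 0.0365 m and horizontal distance between blankB and nest below 0.006 m)) and ((z of blankC in the frame of nest between -0.0025 and 0.0025 m and horizontal distance between blankC and nest below 0.006 m) or (z of blankC in the frame of nest between 0.0145 and 0.0195 m and horizontal distance between blankC and nest below 0.006 m) or (z of blankC in the frame of nest between 0.0315 and 0.0365 m and horizontal distance between blankC and nest below 0.006 m)) and (horizontal distance between sheetA and nest above 0.1 m or (z of sheetA in the frame of nest between 0.0095 and 0.0145 m and horizontal distance between sheetA and nest below 0.006 m) or ((z of sheetA in the frame of nest between 0.0265 and 0.0315 m and horizontal distance between sheetA and nest below 0.006 m) and z of any of blankA, blankB, blankC in the frame of nest above 0.0315 m)) and (horizontal distance between sheetB and nest above 0.1 m or (z of sheetB in the frame of nest between 0.0095 and 0.0145 m and horizontal distance between sheetB and nest below 0.006 m) or ((z of sheetB in the frame of nest between 0.0265 and 0.0315 m and horizontal distance between sheetB and nest below 0.006 m) and z of any of blankA, blankB, blankC in the frame of nest above 0.0315 m)) and angle between each of blankA, blankB, blankC's own z axis and vertical below 0.05 rad and value of joint lever below 0.12 rad), for 0.2 s.
2. with the lever open, both tie pins stand through the pad in the bores, collars down on the top blank (all of step 1 and (horizontal distance between pinA and bore1 below 0.004 m or horizontal distance between pinA and bore2 below 0.004 m) and angle between each of pinA, pinB's own z axis and vertical below 0.06 rad and (z of pinA in the frame of nest below 0.032 m or (z of pinA in the frame of nest below 0.049 m and z of any of blankA, blankB, blankC in the frame of nest above 0.0315 m)) and (horizontal distance between pinB and bore1 below 0.004 m or horizontal distance between pinB and bore2 below 0.004 m) and (z of pinB in the frame of nest below 0.032 m or (z of pinB in the frame of nest below 0.049 m and z of any of blankA, blankB, blankC in the frame of nest above 0.0315 m))), for 0.2 s.
3. the cam lever is at its locked stop (value of joint lever above 1.47 rad), for 0.2 s.
At the end, for the whole second after the job is handed in: Blanks flat within 6 mm of the nest centre at 0, 17, 34 mm (+-2.5) over the jig top: one separator between each two, a spare over 100 mm away. Both pins upright (0.06 rad) within 4 mm of a bore axis, collar within 3 mm of the top blank. Lever at 1.47 rad or more. All at rest (((z of blankA in the frame of nest between -0.0025 and 0.0025 m and horizontal distance between blankA and nest below 0.006 m) or (z of blankA in the frame of nest between 0.0145 and 0.0195 m and horizontal distance between blankA and nest below 0.006 m) or (z of blankA in the frame of nest between 0.0315 and 0.0365 m and horizontal distance between blankA and nest below 0.006 m)) and ((z of blankB in the frame of nest between -0.0025 and 0.0025 m and horizontal distance between blankB and nest below 0.006 m) or (z of blankB in the frame of nest between 0.0145 and 0.0195 m and horizontal distance between blankB and nest below 0.006 m) or (z of blankB in the frame of nest between 0.0315 and 0.0365 m and horizontal distance between blankB and nest below 0.006 m)) and ((z of blankC in the frame of nest between -0.0025 and 0.0025 m and horizontal distance between blankC and nest below 0.006 m) or (z of blankC in the frame of nest between 0.0145 and 0.0195 m and horizontal distance between blankC and nest below 0.006 m) or (z of blankC in the frame of nest between 0.0315 and 0.0365 m and horizontal distance between blankC and nest below 0.006 m)) and (horizontal distance between sheetA and nest above 0.1 m or (z of sheetA in the frame of nest between 0.0095 and 0.0145 m and horizontal distance between sheetA and nest below 0.006 m) or ((z of sheetA in the frame of nest between 0.0265 and 0.0315 m and horizontal distance between sheetA and nest below 0.006 m) and z of any of blankA, blankB, blankC in the frame of nest above 0.0315 m)) and (horizontal distance between sheetB and nest above 0.1 m or (z of sheetB in the frame of nest between 0.0095 and 0.0145 m and horizontal distance between sheetB and nest below 0.006 m) or ((z of sheetB in the frame of nest between 0.0265 and 0.0315 m and horizontal distance between sheetB and nest below 0.006 m) and z of any of blankA, blankB, blankC in the frame of nest above 0.0315 m)) and angle between each of blankA, blankB, blankC's own z axis and vertical below 0.05 rad and (horizontal distance between pinA and bore1 below 0.004 m or horizontal distance between pinA and bore2 below 0.004 m) and angle between each of pinA, pinB's own z axis and vertical below 0.06 rad and (z of pinA in the frame of nest below 0.032 m or (z of pinA in the frame of nest below 0.049 m and z of any of blankA, blankB, blankC in the frame of nest above 0.0315 m)) and (horizontal distance between pinB and bore1 below 0.004 m or horizontal distance between pinB and bore2 below 0.004 m) and (z of pinB in the frame of nest below 0.032 m or (z of pinB in the frame of nest below 0.049 m and z of any of blankA, blankB, blankC in the frame of nest above 0.0315 m)) and value of joint lever above 1.47 rad and linear speed of each of blankA, blankB, blankC, pinA, pinB below 0.03 m/s); the robot touches nothing.
It fails at once if one of the other things on the bench is pushed more than 30 mm (distance of any of crown, queen, canister, weight, spokeshave, template from where it was at the start of the episode above 0.03 m).
It fails at once if one of the other things is knocked over (angle between any of crown, queen, canister, weight, spokeshave, template's own z axis and vertical above 0.6 rad).
Of blankA, blankB, blankC only 2 to 3 are there at a start; the rules pass over those that are not, and their reading is None.
At some moment in a run one of blankA, blankB, blankC, sheetA, sheetB may be knocked a few centimetres aside while the robot is not near it.
It also fails if it takes over 210 s, if anything falls off the work surface, if the arm or the gripper's body presses on something with over 40 N, if the wrist force passes 120 N, or if a joint passes its speed limit or range.

### The arm

A 6-joint arm with a two-finger parallel gripper is mounted at the origin on the work surface. World frame = base frame: x ahead of the robot, y to its left, z up, the work surface at z = 0. Lengths are in mm, angles in rad, forces in N, time in s.
With the tool pointing down it reaches from about 350 to 975 mm from the base axis. Payload 4.9 kg.
Tool frame: the origin (TCP) lies midway between the tips of the shut fingers; the grasp point (between the pads) lies 19 mm behind it; z points along the fingers, y is the line along which they close (so a half turn about z gives the same grasp; the last joint's range is limited). The gripper opens to 85 mm and grips with 20 to 120 N. Pads are 22 mm wide; open, the fingers measure 114 mm over their backs; the gripper's body (76 mm by 85 mm) begins 54 mm behind the grasp point. The pads swing forward as they close: fully open they stand 13 mm farther back than shut.
Start: joints at [1.194, 0.053, 1.613, -0, 1.476, -0.119], TCP at [159.337, 604.329, 200.504] pointing down, gripper open.
Joint ranges: [-3.01, 3.01], [-1.01, 2.22], [0.06, 2.58], [-1.02, 4.17], [0.09, 2.62], [-3.14, 3.14]. Speed limits (rad/s): [2.57, 2.57, 3.14, 3.14, 3.14, 3.14].

### API

Orientations are given as a unit quaternion [w, x, y, z].
In Python, from rig import bot, grab_frame, ticket, models gives the robot as it stands.
- The arm moves only by the tool drive_tool, never from a script. Its argument "motion" is a list of rows, each a list of 6 numbers: the shift along the world's x, y, z normalised to -1 to 1, where 1 is 20 mm, then the turn, a rotation vector about the world's x, y, z normalised to -1 to 1, where 1 is 90 degrees. A call has 1 to 8 rows; each row shifts and turns the commanded pose from where the row before left it; what a row does not reach is not made up. A row lasts 1/8 s, in which the tool goes at most 62.5 mm and 10.7 degrees, less where a joint would pass 70% of its speed; a pose out of reach is approached as far as the arm can. A call with a number of a shift or a turn outside -1 to 1 is refused whole. A call with a gripper value outside its range is refused whole. "jaw" is the opening, from -1 (shut) to 1 (fully open), set as the call begins (left out, the last holds). The fingers move at their own pace and stop on an object; "squeeze" is the grip in N (left out, the last holds). Time passes only in rows, so rows that do not move let the fingers close. It gives the time, the measured TCP pose, the force, the opening and the grip force at its end, in the units of the state.
- bot.observe(): the state, without advancing time (a new reading comes with each control period).
- grab_frame(name): name is "side" or "top"; returns a dict with "frame" (384x512x3 uint8, red, green, blue), "vfov" (degrees; the focal length in pixels is half the picture's height over the tangent of half this angle, whatever the lens; pixels are square), "cx", "cy" (the principal point, pixels), "cam_to_world" (4x4, takes a point from camera to world coordinates). Camera axes: x right, y down, z forward; pixel columns grow to the right and rows downward; lengths in mm; the calibration is good to about 2 mm. A picture is of the moment at which its call begins. There is no depth.
- ticket.job_done(): hands the job in; it is judged then, once.
Trained networks look in the newest picture that a camera, given by its name, has taken for a name from the list of things; names that differ only in an ending like _2 or _b are one class to them, and where a whole thing is asked for, a point or a joint stands for the part that bears it (a point fixed in the world has none). Each returns a list of dicts, best first, with "p" (0 to 1); they miss things now and then, are a little off and sometimes report something else, mostly with a low value. They report only what shows in the picture. A call takes as long as a camera call. They do not tell look-alikes from the thing itself.
- models.spot_in(camera, label): "point" ([x, y, z] in mm, in world coordinates, good to about 4 mm: the middle of the surface that is visible of it).
The state is a dict: "t": time; "joint_pos": joint angles; "joint_velocities": joint speeds; "tau": joint torques, N m; "tool_pos": TCP position; "ee_rot": TCP orientation; "wrist_force": force on the tool from outside, world axes, zero at the start; "moment": the same for the moment, N m; "opening": finger opening in mm; "finger_force": force on a finger pad.
Only numpy, scipy, OpenCV 4.12 (cv2) and the standard library are available. Lean on these libraries where they do the work, as an engineer would, in place of code of your own. Each camera call takes 0.05 s, during which the arm holds its last target. There are 200 camera calls.

## Working session

There is one attempt and no reset: what is moved stays moved. The work goes in short steps, Python scripts to look and compute and a tool call to move; the robot and the scene stay as the last step left them, time stands still between calls to the robot, and variables do not carry over. Pictures are saved under pics/ and viewed, at most 14 in all, crops included, and the job is handed in when it is done.

Besides the shell and the picture viewer there is one more tool, called after "Request:" as name(argument=value, ...) on one line, values as JSON. drive_tool: Moves the arm, as the interface text tells. Scaled input: -1 to 1 covers 20 mm each way for a shift and 90 degrees each way for a turn. Its arguments: {"type":"object","properties":{"motion":{"type":"array","items":{"type":"array","items":{"type":"number"}}},"jaw":{"type":"number"},"squeeze":{"type":"number"}},"required":["motion"]}

```bash
mkdir -p pics; ls
cat > h.py <<'E'
import numpy as np, cv2
from rig import bot, grab_frame, ticket, models
def snap(cam,name):
    g=grab_frame(cam); cv2.imwrite(f'pics/{name}.png',g['frame'][:,:,::-1]); return g
def KT(g):
    f=g['frame'].shape[0]/2/np.tan(np.radians(g['vfov'])/2)
    return f,g['cx'],g['cy'],np.array(g['cam_to_world'])
def px2w(g,u,v,z):
    f,cx,cy,T=KT(g); d=T[:3,:3]@np.array([(u-cx)/f,(v-cy)/f,1]); o=T[:3,3]
    return o+d*(z-o[2])/d[2]
def w2px(g,p):
    f,cx,cy,T=KT(g); c=T[:3,:3].T@(np.array(p)-T[:3,3]); return np.array([cx+f*c[0]/c[2],cy+f*c[1]/c[2]])
E
python3 - <<'E'
from h import *
for c in ['top','side']:
    g=snap(c,c+'0'); print(c,g['vfov'],g['cx'],g['cy'],np.round(g['cam_to_world'],3).tolist())
    for n in ['jig','lever_knob','blankA','sheetA','pinA','stand','crown','queen','canister','weight','spokeshave','template']:
        print(n,[(np.round(d['point']).astype(int).tolist(),round(d['p'],2)) for d in models.spot_in(c,n)])
print(bot.observe())
E
```

```text
pics
top 54.84186874735991 252.54204036180045 190.69676536512844 [[0.013, -0.985, 0.171, 352.101], [-1.0, -0.015, -0.01, -12.274], [0.013, -0.171, -0.985, 1396.461], [0.0, 0.0, 0.0, 1.0]]
jig [([549, 29, 52], 0.67)]
lever_knob [([524, 120, 70], 0.73), ([761, 222, 19], 0.45)]
blankA [([584, 328, 12], 0.89)]
sheetA [([505, -431, 7], 0.97)]
pinA [([476, 342, 122], 0.64), ([505, 428, 127], 0.49)]
stand [([489, 453, 80], 0.57), ([584, 332, 10], 0.43), ([522, 121, 71], 0.22)]
crown [([364, -110, 47], 0.47), ([687, -396, 7], 0.24)]
queen [([754, 21, 56], 0.52)]
canister [([738, -162, 113], 0.56)]
weight [([543, 29, 50], 0.28)]
spokeshave [([761, 218, 18], 0.83), ([504, -429, 6], 0.5), ([547, 26, 49], 0.38)]
template [([690, -398, 6], 0.71), ([476, 492, 129], 0.38)]
side 43.36331098724156 245.402607058662 198.88847767055054 [[-0.967, -0.119, 0.224, 178.526], [-0.253, 0.524, -0.813, 1399.839], [-0.021, -0.843, -0.537, 998.422], [0.0, 0.0, 0.0, 1.0]]
jig [([541, 66, 48], 0.78)]
lever_knob [([505, 131, 70], 0.56)]
blankA [([595, 334, 14], 0.75), ([505, 131, 66], 0.69)]
sheetA [([495, -427, 8], 
[... 511 characters left out ...]
't': 1.3, 'joint_pos': array([ 1.19398511e+00,  5.26741803e-02,  1.61290318e+00,  2.56744063e-05,
        1.47599018e+00, -1.18998404e-01]), 'joint_velocities': array([-0.00088654,  0.00085878,  0.00066441,  0.00080374, -0.00136221,
        0.0005658 ]), 'tau': array([ 2.65112885e-04, -3.93671823e+01, -3.70455694e+01, -1.12585637e-04,
        4.13128537e-04,  5.34856298e-06]), 'tool_pos': array([159.33906579, 604.33156097, 200.51769596]), 'ee_rot': array([-9.30777949e-06,  1.28550905e-01,  9.91702911e-01,  1.53086778e-05]), 'wrist_force': array([-0.32882756, -0.08149205,  0.40533678]), 'moment': array([-0.03343983, -0.04711907,  0.00477334]), 'finger_force': 0.0, 'opening': 85.4790513971009}
```

View pics/top0.png

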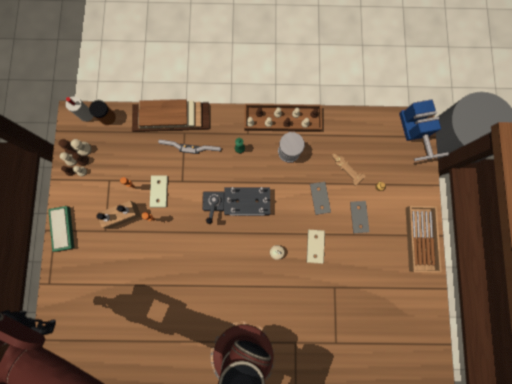

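View pics/side0.png

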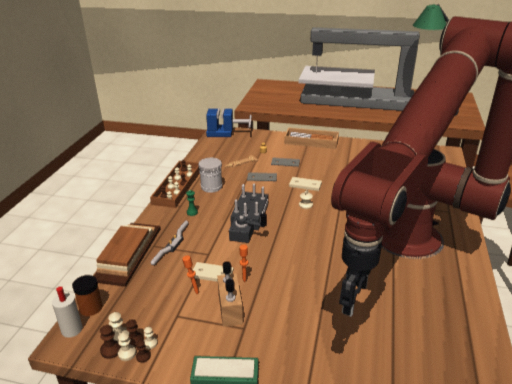

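Top: blanks at (159,191) and (316,246); sheets at (320,197), (360,217); jig nest at (247,201), knob near (209,220), so the jig's +x points to world +y. Stand is at (118,214), with orange look-alikes at (126,181) and (147,216). Next, a closer crop.

Run:
```python
from h import *
a=cv2.imread('pics/top0.png'); s=cv2.imread('pics/side0.png')
A=cv2.resize(a[165:265,90:290],None,fx=4,fy=4,interpolation=cv2.INTER_CUBIC)
B=cv2.resize(s[175:335,170:330],None,fx=3.75,fy=3.75,interpolation=cv2.INTER_CUBIC)
cv2.imwrite('pics/c1.png',A);cv2.imwrite('pics/c2.png',B)
```

```text
(no output)
```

View pics/c1.png

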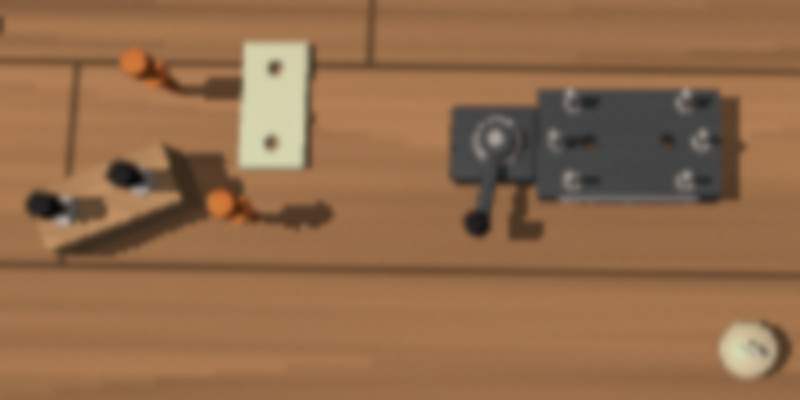

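View pics/c2.png

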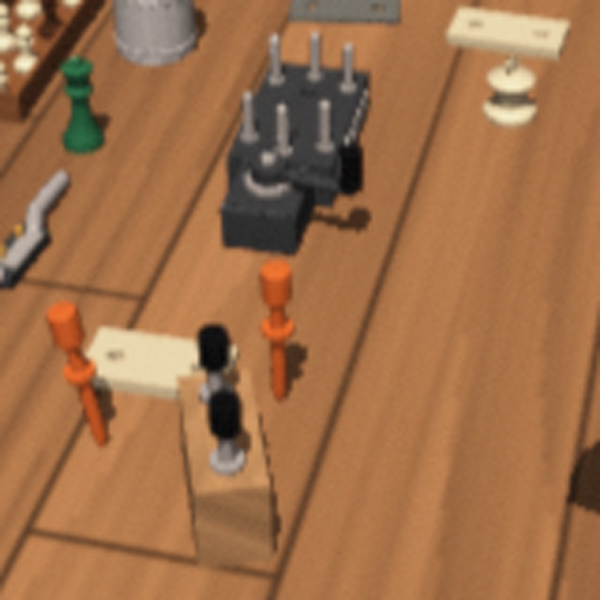

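Both blanks are clear; there are only two, and the lever is near locked. Now I'll fit silhouettes for subpixel poses.

```bash
cat >> h.py <<'E'
from scipy.optimize import minimize
def box(cx,cy,lx,ly,z0,z1):
    return np.array([[cx+i*lx/2,cy+j*ly/2,z] for i in(-1,1) for j in(-1,1) for z in(z0,z1)])
def cyl(cx,cy,d,z0,z1):
    t=np.linspace(0,2*np.pi,24,endpoint=False)
    return np.array([[cx+d/2*np.cos(a),cy+d/2*np.sin(a),z] for a in t for z in(z0,z1)])
JIG=[box(0,0,170,100,0,46),box(125,0,80,70,0,46)]+[cyl(x,y,10,46,94) for x,y in[(52,36.5),(52,-36.5),(-52,36.5),(-52,-36.5),(66.5,0),(-66.5,0)]]
def plate(h,z=0): return [box(0,0,120,60,z,z+h)]
def holes(z): return [cyl(36,0,14,z-.1,z),cyl(-36,0,14,z-.1,z)]
def mask(g,parts,p,S=8):
    H,W=g['frame'].shape[:2]; x,y,a=p; c,s=np.cos(a),np.sin(a); u0,v0=g['roi'][:2]; w,h=g['roi'][2:]
    m=np.zeros((h*S,w*S),np.uint8)
    for P in parts:
        Q=np.c_[x+c*P[:,0]-s*P[:,1],y+s*P[:,0]+c*P[:,1],P[:,2]]
        q=np.array([w2px(g,r) for r in Q]); q=(q-[u0-.5,v0-.5])*S-.5
        cv2.fillConvexPoly(m,cv2.convexHull((q*16).round().astype(np.int32)),255,shift=4)
    return cv2.resize(m,(w,h),interpolation=cv2.INTER_AREA)/255.
def chan(g,ch):
    f=g['frame'].astype(float)
    return f[:,:,0]-f[:,:,2] if ch=='rb' else f.mean(2) if ch=='v' else f[:,:,2]
def fit(gs,parts,p0,ch='rb',pad=6,hp=None,yaw=True):
    for g in gs:
        x,y,a=p0; c,s=np.cos(a),np.sin(a); P=np.vstack(parts)
        q=np.array([w2px(g,r) for r in np.c_[x+c*P[:,0]-s*P[:,1],y+s*P[:,0]+c*P[:,1],P[:,2]]])
        lo=np.floor(q.min(0)-pad).astype(int); hi=np.ceil(q.max(0)+pad).astype(int)
        g['roi']=(lo[0],lo[1],hi[0]-lo[0],hi[1]-lo[1])
    def cost(d,ret=False):
        p=[p0[0]+d[0]*10,p0[1]+d[1]*10,p0[2]+(d[2]*.1 if yaw else 0)]; e=0
        for g in gs:
            u,v,w,h=g['roi']; I=chan(g,ch)[v:v+h,u:u+w]; m=mask(g,parts,p)
            if hp: m=m-mask(g,hp,p)
            m=cv2.GaussianBlur(m,(0,0),.5)
            A=np.c_[m.ravel(),np.ones(m.size)]; r=np.linalg.lstsq(A,I.ravel(),rcond=None)
            e+=((A@r[0]-I.ravel())**2).sum()/((I-I.mean())**2).sum()
        return e
    n=3 if yaw else 2; b=None
    for sx in(-.6,.6):
        s=np.vstack([np.zeros(n),np.eye(n)*sx])
        r=minimize(cost,np.zeros(n),method='Nelder-Mead',options=dict(initial_simplex=s,xatol=.005,fatol=1e-6))
        if b is None or r.fun<b.fun:b=r
    d=b.x; return np.round([p0[0]+d[0]*10,p0[1]+d[1]*10,p0[2]+(d[2]*.1 if yaw else 0),b.fun],3)
E
cat > m1.py <<'E'
from h import *
G={c:grab_frame(c) for c in('top','side')}
R={}
pj=[px2w(G['top'],247,201,46)[0],px2w(G['top'],247,201,46)[1],np.pi/2]
for c in('top','side'): print('jig',c,fit([G[c]],JIG,pj,'rb'))
for n,u,v,h,a in[('bl1',159,191,12,0),('bl2',316,246,12,0),('sh1',320,197,5,.15),('sh2',360,217,5,0)]:
    for c in('top','side'):
        if n=='bl1' and c=='side': continue
        p=px2w(G['top'],u,v,h)
        print(n,c,fit([G[c]],plate(h),[p[0],p[1],a],'rb',hp=holes(h)))
for n,u,v in[('p1',121,208),('p2',100.5,216)]:
    for c in('top','side'):
        p=px2w(G['top'],u,v,137)
        print(n,c,fit([G[c]],[cyl(0,0,24,107,137)],[p[0],p[1],0],'v',pad=2,yaw=False))
p=px2w(G['top'],209,220,104)
for c in('top','side'): print('knob',c,fit([G[c]],[cyl(0,0,22,62,104)],[p[0],p[1],0],'v',pad=2,yaw=False))
print(bot.observe()['t'])
E
python3 m1.py
```

```text
jig top [ 5.50385e+02 -7.30700e+00  1.58400e+00  1.11000e-01]
jig side [ 5.51766e+02 -1.01320e+01  1.59200e+00  2.15000e-01]
bl1 top [5.87073e+02 3.28889e+02 7.00000e-03 1.75000e-01]
bl2 top [ 3.87948e+02 -2.63470e+02 -6.40000e-02  1.08000e-01]
bl2 side [ 3.88031e+02 -2.65874e+02 -5.80000e-02  2.99000e-01]
sh1 top [ 5.71556e+02 -2.84653e+02  1.62000e-01  3.80000e-02]
sh1 side [ 5.72802e+02 -2.89062e+02  1.60000e-01  1.54000e-01]
sh2 top [ 5.00314e+02 -4.32564e+02  7.40000e-02  5.00000e-02]
sh2 side [ 5.01284e+02 -4.37657e+02  7.30000e-02  1.12000e-01]
p1 top [5.05578e+02 4.26356e+02 0.00000e+00 2.46000e-01]
p1 side [5.04823e+02 4.27362e+02 0.00000e+00 2.12000e-01]
p2 top [4.77512e+02 4.94035e+02 0.00000e+00 2.54000e-01]
p2 side [4.77470e+02 4.93343e+02 0.00000e+00 2.04000e-01]
knob top [4.72190e+02 1.26489e+02 0.00000e+00 1.82000e-01]
knob side [4.73461e+02 1.24950e+02 0.00000e+00 3.39000e-01]
1.4
```

Request:
drive_tool(motion=[[0.65, -0.995, 0, 0, 0, 0.021], [0.65, -0.995, 0, 0, 0, 0.021], [0.65, -0.995, 0, 0, 0, 0.021], [0.65, -0.995, 0, 0, 0, 0.021], [0.65, -0.995, 0, 0, 0, 0.021], [0.65, -0.995, 0, 0, 0, 0.021], [0.65, -0.995, 0, 0, 0, 0.021], [0.65, -0.995, 0, 0, 0, 0.021]], jaw=0.2, squeeze=20)

```text
t: 2.4
tool_pos: [263.7, 444.5, 200.6]
ee_rot: [0.0, -0.004, 1.0, 0.0]
wrist_force: [0.5, 0.6, 0.4]
opening: 51.2
finger_force: 0.0
```

Request:
drive_tool(motion=[[0.65, -0.995, 0, 0, 0, 0], [0.65, -0.995, 0, 0, 0, 0], [0.65, -0.995, 0, 0, 0, 0], [0.65, -0.995, 0, 0, 0, 0], [0.65, -0.995, 0, 0, 0, 0], [0.65, -0.995, 0, 0, 0, 0], [0.65, -0.995, 0, 0, 0, 0], [0.65, -0.995, 0, 0, 0, 0]])

```text
t: 3.4
tool_pos: [367.7, 285.3, 200.7]
ee_rot: [0.0, -0.003, 1.0, 0.0]
wrist_force: [-0.5, -0.5, -0.5]
opening: 51.0
finger_force: 0.0
```

Request:
drive_tool(motion=[[0.65, -0.995, 0, 0, 0, 0], [0.65, -0.995, 0, 0, 0, 0], [0.65, -0.995, 0, 0, 0, 0], [0.65, -0.995, 0, 0, 0, 0], [0.65, -0.995, 0, 0, 0, 0], [0.65, -0.995, 0, 0, 0, 0], [0.7, -0.995, 0, 0, 0, 0], [0.7, -1, 0, 0, 0, 0]])

```text
t: 4.4
tool_pos: [473.8, 125.9, 200.7]
ee_rot: [0.0, -0.003, 1.0, 0.0]
wrist_force: [-0.5, -0.2, 0.1]
opening: 51.0
finger_force: 0.0
```

Request:
drive_tool(motion=[[0, 0, -1, 0, 0, 0], [0, 0, -1, 0, 0, 0], [0, 0, -1, 0, 0, 0], [0, 0, -1, 0, 0, 0], [0, 0, -1, 0, 0, 0], [0, 0, -1, 0, 0, 0], [0, 0, -0.3, 0, 0, 0]])

```text
t: 5.28
tool_pos: [471.2, 127.0, 71.7]
ee_rot: [-0.002, -0.004, 1.0, -0.0]
wrist_force: [0.3, -0.2, 0.3]
opening: 51.1
finger_force: 0.0
```

Request:
drive_tool(motion=[[0, 0, 0, 0, 0, 0], [0, 0, 0, 0, 0, 0], [0, 0, 0, 0, 0, 0], [0, 0, 0, 0, 0, 0], [0, 0, 0, 0, 0, 0], [0, 0, 0, 0, 0, 0]], jaw=-1)

```text
t: 6.02
tool_pos: [473.4, 126.6, 74.6]
ee_rot: [0.0, -0.003, 1.0, 0.0]
wrist_force: [1.0, -0.2, -0.3]
opening: -0.3
finger_force: 0.0
```

Run:
```python
from h import *
a=snap('top','t1'); s=snap('side','s1')
print(w2px(a,[473.4,126.6,74.6]),w2px(s,[473.4,126.6,74.6]))
A=a['frame'][150:250,170:300,::-1]; B=s['frame'][160:290,190:320,::-1]
A=cv2.resize(A,(520,400),interpolation=cv2.INTER_CUBIC);B=cv2.resize(B,(400,400),interpolation=cv2.INTER_CUBIC)
cv2.imwrite('pics/c3.png',np.hstack([A[:,:400],B]))
```

```text
[209.32506031 219.99067498] [262.34279009 221.96628313]
```

View pics/c3.png

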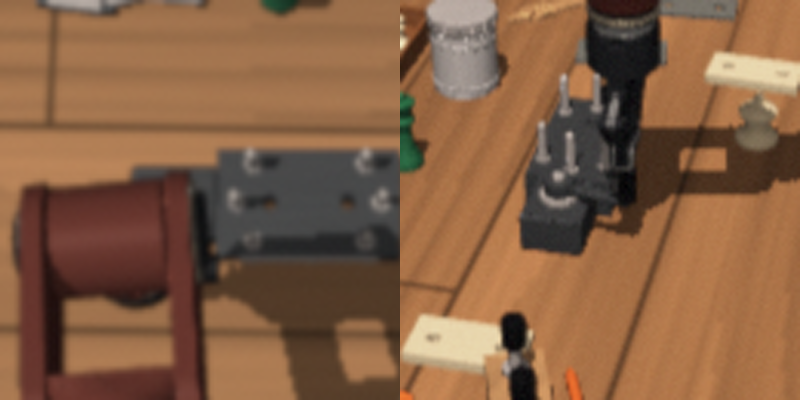

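Run:
```python
import cv2,numpy as np
f=lambda n:cv2.resize(np.clip(cv2.imread(f'pics/{n}.png')[185:250,235:285].astype(float)*2.2,0,255).astype(np.uint8),(400,520),interpolation=cv2.INTER_CUBIC)
cv2.imwrite('pics/c4.png',np.hstack([f('side0'),f('s1')]))
```

```text
(no output)
```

View pics/c4.png

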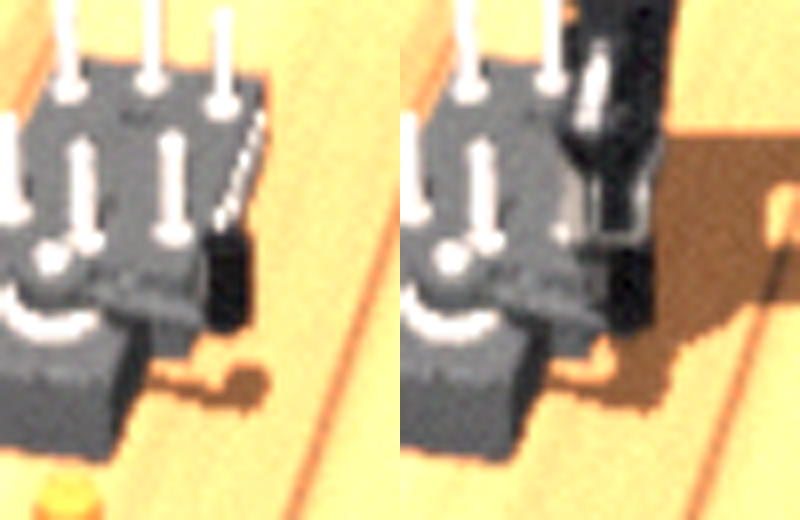

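Run:
```python
from h import *
g=grab_frame('side'); a=cv2.imread('pics/side0.png').astype(int); b=g['frame'][:,:,::-1].astype(int)
d=np.abs(a-b).sum(2)>60
for z in(75,90,105,120,140,160,180,200,230,260):
    p=w2px(g,[473.4,126.6,z]); r=int(round(p[1])); c=np.where(d[r,240:300])[0]+240
    print(z,p.round(1),c.min() if len(c) else None,c.max() if len(c) else None, [int(b[r,int(p[0])+k].sum()//3) for k in range(-8,9,2)])
o=bot.observe();print(o['opening'],o['tool_pos'],o['joint_pos'],o['wrist_force'],o['moment'])
g=grab_frame('top');
for z in (104,300,400): print(w2px(g,[473.4,126.6,z]))
```

```text
75 [262.3 221.9] 266 299 [67, 58, 47, 28, 4, 7, 21, 45, 46]
90 [262.3 218.1] 266 299 [60, 57, 40, 35, 8, 9, 20, 45, 49]
105 [262.3 214.4] 256 299 [93, 84, 57, 46, 47, 69, 35, 41, 47]
120 [262.3 210.6] 256 299 [69, 83, 42, 24, 18, 51, 45, 47, 46]
140 [262.3 205.4] 255 299 [62, 41, 16, 16, 16, 20, 50, 44, 48]
160 [262.3 200.2] 255 297 [42, 55, 101, 46, 31, 16, 29, 88, 108]
180 [262.3 195. ] 256 299 [133, 51, 119, 104, 15, 12, 14, 56, 116]
200 [262.3 189.6] 255 269 [118, 19, 37, 65, 30, 19, 18, 37, 122]
230 [262.2 181.4] 251 273 [20, 23, 26, 26, 26, 22, 25, 22, 18]
260 [262.2 173.1] 250 274 [23, 24, 26, 25, 34, 36, 35, 22, 20]
0.12801395770105073 [473.3271089  126.61732364  74.48935628] [ 1.09364400e-01 -1.62285840e-01  2.03731563e+00 -3.83939842e-06
  1.26659163e+00 -1.46752806e+00] [ 0.43780724 -0.29589339  0.73884501] [ 0.02101825 -0.0459915   0.02876305]
[208.46534379 219.20669756]
[201.57638908 212.92464437]
[197.0377012  208.78580475]
```

Run:
```python
from h import *
g=grab_frame('side')
print([w2px(g,[159.3,604.3,z]).round(1) for z in (187,200,213,240,273)])
print([w2px(g,[473,126+dy,75]).round(1) for dy in (-50,-25,0,25)])
a=cv2.imread('pics/side0.png')[215:325,320:395]; a=np.clip(a*1.8,0,255).astype(np.uint8)
b=cv2.imread('pics/s1.png')[150:230,225:300]; b=np.clip(b*1.8,0,255).astype(np.uint8)
cv2.imwrite('pics/c5.png',np.hstack([cv2.resize(a,(400,586),interpolation=cv2.INTER_CUBIC),cv2.copyMakeBorder(cv2.resize(b,(400,427),interpolation=cv2.INTER_CUBIC),0,159,0,0,cv2.BORDER_CONSTANT)]))
```

```text
[array([351.4, 319.5]), array([352. , 315.4]), array([352.6, 311.1]), array([353.8, 302.2]), array([355.3, 291. ])]
[array([265.8, 213.5]), array([264.2, 217.6]), array([262.5, 221.8]), array([260.8, 226.1])]
```

View pics/c5.png

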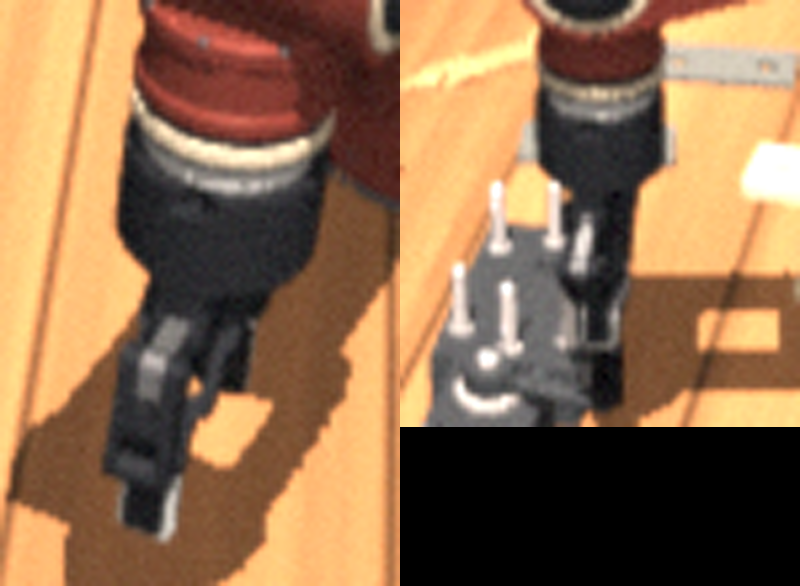

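Left half shows the start pose with the tip at row 315, as expected. Right half shows the shut fingers vanishing at row ~215, exactly at the knob's top, as if hidden in it. I'll test by pushing along the arc.

Request:
drive_tool(motion=[[0.2, 1, 0, 0, 0, 0], [0.4, 1, 0, 0, 0, 0], [0, 0, 0, 0, 0, 0]])

```text
t: 6.65
tool_pos: [485.9, 167.8, 74.7]
ee_rot: [0.0, -0.004, 1.0, -0.0]
wrist_force: [-0.4, 0.4, 0.1]
opening: -0.5
finger_force: 0.0
```

Run:
```python
from h import *
a=snap('top','t2'); s=snap('side','s2')
B=s['frame'][170:250,220:300,::-1]; A=a['frame'][180:240,190:250,::-1]
f=lambda B:cv2.resize(np.clip(B*1.6,0,255).astype(np.uint8),(400,400),interpolation=cv2.INTER_CUBIC)
cv2.imwrite('pics/c6.png',np.hstack([f(A),f(B)]))
```

```text
(no output)
```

View pics/c6.png

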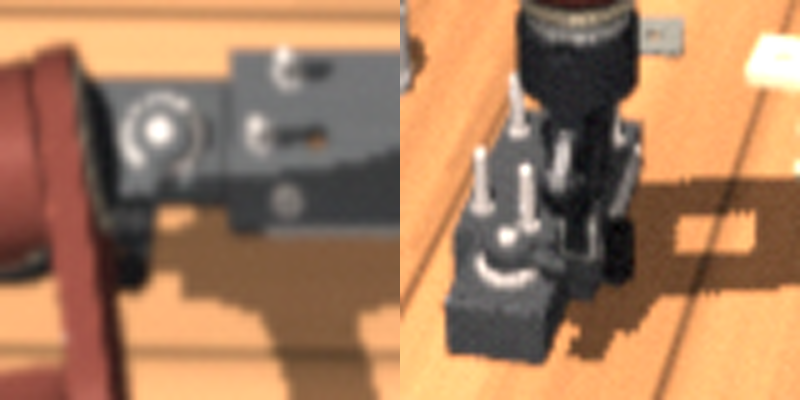

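Here the fingers' tip shows at about row 224 (expected ~229) and the knob is untouched at (264,220): the tip seems higher than reported. I'll check the height by touching the bench.

Request:
drive_tool(motion=[[-0.5, 1, 0, 0, 0, 0], [-0.5, 1, 0, 0, 0, 0], [-0.5, 1, 0, 0, 0, 0], [0, 0, -0.8, 0, 0, 0], [0, 0, -0.8, 0, 0, 0], [0, 0, -0.6, 0, 0, 0], [0, 0, 0, 0, 0, 0]])

```text
t: 7.62
tool_pos: [454.1, 225.6, 28.5]
ee_rot: [-0.002, -0.003, 1.0, -0.001]
wrist_force: [0.0, -0.4, 0.7]
opening: 0.0
finger_force: 0.0
```

Run:
```python
from h import *
o=bot.observe(); p=o['tool_pos']; print(p,o['wrist_force'])
s=snap('side','s3'); t=w2px(s,p); print('TCP px',t)
u,v=t.astype(int)
B=s['frame'][v-50:v+30,u-40:u+40,::-1]
B=cv2.resize(np.clip(B*1.8,0,255).astype(np.uint8),(560,560),interpolation=cv2.INTER_CUBIC)
q=((t-[u-40,v-50]+.5)*7).astype(int); cv2.circle(B,tuple(map(int,q)),4,(0,0,255),1)
cv2.imwrite('pics/c7.png',B)
```

```text
[454.14940859 225.62510078  28.49228417] [ 0.0309739  -0.43222687  0.67767623]
TCP px [261.29171456 252.10355351]
```

View pics/c7.png

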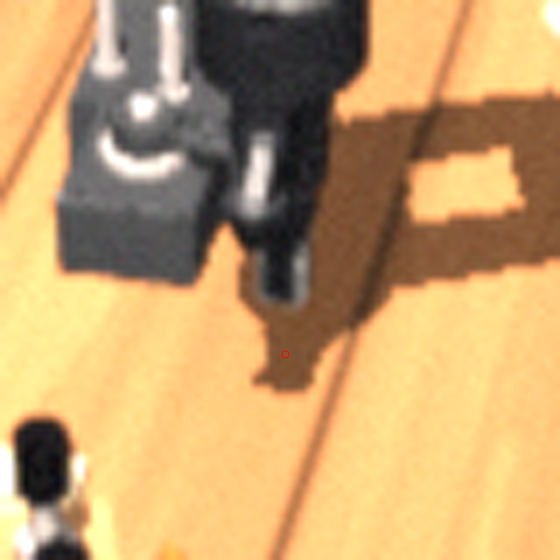

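The visible tip at (285,305) lies 7 px above the projected TCP, about 28 mm. Now probing downward.

Request:
drive_tool(motion=[[0, 0, -0.6, 0, 0, 0], [0, 0, -0.6, 0, 0, 0], [0, 0, -0.3, 0, 0, 0], [0, 0, 0, 0, 0, 0]])

```text
t: 8.18
tool_pos: [454.7, 226.5, -0.4]
ee_rot: [-0.001, -0.003, 1.0, -0.0]
wrist_force: [0.3, -0.2, 0.1]
opening: 0.0
finger_force: 0.0
```

Request:
drive_tool(motion=[[0, 0, -0.2, 0, 0, 0], [0, 0, -0.2, 0, 0, 0], [0, 0, -0.2, 0, 0, 0], [0, 0, 0, 0, 0, 0]])

```text
t: 8.68
tool_pos: [455.0, 226.5, -11.9]
ee_rot: [-0.0, -0.003, 1.0, -0.0]
wrist_force: [-0.2, -0.1, -0.4]
opening: -0.3
finger_force: 0.0
```

Request:
drive_tool(motion=[[0, 0, -0.2, 0, 0, 0], [0, 0, -0.2, 0, 0, 0], [0, 0, 0, 0, 0, 0]])

```text
t: 9.05
tool_pos: [454.9, 226.5, -20.0]
ee_rot: [-0.0, -0.003, 1.0, -0.0]
wrist_force: [-0.2, -0.2, 0.7]
opening: -0.2
finger_force: 0.0
```

Request:
drive_tool(motion=[[0, 0, -0.1, 0, 0, 0], [0, 0, -0.1, 0, 0, 0], [0, 0, 0, 0, 0, 0]])

```text
t: 9.43
tool_pos: [455.2, 226.6, -23.7]
ee_rot: [-0.0, -0.003, 1.0, -0.0]
wrist_force: [-0.3, 0.3, 0.4]
opening: -0.2
finger_force: 0.0
```

Request:
drive_tool(motion=[[0, 0, -0.1, 0, 0, 0], [0, 0, -0.1, 0, 0, 0], [0, 0, 0, 0, 0, 0]])

```text
t: 9.8
tool_pos: [455.1, 226.6, -27.7]
ee_rot: [-0.0, -0.003, 1.0, -0.0]
wrist_force: [0.1, -0.0, -0.2]
opening: 0.0
finger_force: 0.0
```

Request:
drive_tool(motion=[[0, 0, -0.1, 0, 0, 0], [0, 0, 0, 0, 0, 0]])

```text
t: 10.05
tool_pos: [455.2, 226.6, -29.7]
ee_rot: [-0.0, -0.003, 1.0, -0.0]
wrist_force: [-0.4, 0.2, -0.4]
opening: 0.2
finger_force: 0.0
```

Request:
drive_tool(motion=[[0, 0, -0.1, 0, 0, 0], [0, 0, 0, 0, 0, 0]])

```text
t: 10.3
tool_pos: [455.6, 226.7, -30.7]
ee_rot: [-0.0, -0.003, 1.0, -0.0]
wrist_force: [-2.1, -0.5, 5.3]
opening: 0.1
finger_force: 2.7
```

Request:
drive_tool(motion=[[0, 0, -0.1, 0, 0, 0], [0, 0, 0, 0, 0, 0]])

```text
t: 10.55
tool_pos: [455.5, 226.7, -30.8]
ee_rot: [-0.001, -0.003, 1.0, -0.0]
wrist_force: [-9.4, -2.9, 19.0]
opening: 0.3
finger_force: 10.0
```

Contact with the bench comes at reported z = -30.6, so true z = reported + 30.5. I'll grip the knob using that.

Request:
drive_tool(motion=[[0, 0, 1, 0, 0, 0], [0, 0, 1, 0, 0, 0], [0, 0, 1, 0, 0, 0], [0, 0, 1, 0, 0, 0], [0, 0, 1, 0, 0, 0], [0, 0, 1, 0, 0, 0], [0, 0, 1, 0, 0, 0], [0, 0, 0.3, 0, 0, 0]], jaw=0.2)

```text
t: 11.55
tool_pos: [456.3, 226.9, 114.0]
ee_rot: [0.001, -0.003, 1.0, 0.0]
wrist_force: [-0.0, 0.2, 0.0]
opening: 50.9
finger_force: 0.0
```

Request:
drive_tool(motion=[[0.17, -1, 0, 0, 0, 0], [0.17, -1, 0, 0, 0, 0], [0.17, -1, 0, 0, 0, 0], [0.17, -1, 0, 0, 0, 0], [0.17, -1, 0, 0, 0, 0], [0, 0, -1, 0, 0, 0], [0, 0, -1, 0, 0, 0], [0, 0, -1, 0, 0, 0]])

```text
t: 12.55
tool_pos: [471.8, 126.5, 51.1]
ee_rot: [-0.001, -0.003, 1.0, -0.0]
wrist_force: [-1.0, 0.7, -0.0]
opening: 51.5
finger_force: 0.0
```

Request:
drive_tool(motion=[[0, 0, -0.5, 0, 0, 0], [0, 0, 0, 0, 0, 0], [0, 0, 0, 0, 0, 0]])

```text
t: 12.92
tool_pos: [472.9, 126.7, 43.2]
ee_rot: [0.001, -0.003, 1.0, 0.0]
wrist_force: [-0.5, -0.1, 0.4]
opening: 51.8
finger_force: 0.0
```

Request:
drive_tool(motion=[[0, 0, 0, 0, 0, 0], [0, 0, 0, 0, 0, 0], [0, 0, 0, 0, 0, 0], [0, 0, 0, 0, 0, 0], [0, 0, 0, 0, 0, 0]], jaw=-1)

```text
t: 13.55
tool_pos: [472.9, 126.8, 43.3]
ee_rot: [0.001, -0.003, 1.0, 0.0]
wrist_force: [-1.7, 0.3, 5.9]
opening: 21.1
finger_force: 22.1
```

Request:
drive_tool(motion=[[0.18, 0.65, 0, 0, 0, 0], [0.29, 0.62, 0, 0, 0, 0], [0.39, 0.55, 0, 0, 0, 0], [0.48, 0.48, 0, 0, 0, 0], [0.55, 0.39, 0, 0, 0, 0], [0.62, 0.29, 0, 0, 0, 0], [0.65, 0.18, 0, 0, 0, 0], [0.67, 0.06, 0, 0, 0, 0]])

```text
t: 14.55
tool_pos: [547.3, 193.4, 42.3]
ee_rot: [-0.002, -0.003, 1.0, 0.002]
wrist_force: [-7.0, 8.6, 5.4]
opening: 21.0
finger_force: 19.1
```

Request:
drive_tool(motion=[[0.1, 0, 0, 0, 0, 0], [0, 0, 0, 0, 0, 0]])

```text
t: 14.8
tool_pos: [550.2, 193.8, 42.4]
ee_rot: [-0.001, -0.003, 1.0, 0.003]
wrist_force: [-2.4, 9.0, 2.3]
opening: 21.3
finger_force: 19.4
```

Request:
drive_tool(motion=[[0.2, 0.15, 0, 0, 0, 0], [0, 0, 0, 0, 0, 0], [0, 0, 0, 0, 0, 0]])

```text
t: 15.18
tool_pos: [554.6, 194.1, 42.4]
ee_rot: [-0.0, -0.003, 1.0, 0.0]
wrist_force: [-3.7, 0.5, 4.4]
opening: 20.5
finger_force: 19.1
```

Run:
```python
from h import *
o=bot.observe(); print(o['tool_pos'],o['wrist_force'],o['opening'])
G={c:grab_frame(c) for c in('top','side')}
for c in G: print('jig',c,fit([G[c]],JIG,[550.4,-8,1.585],'rb'))
```

```text
[554.55554193 194.10623583  42.3704991 ] [-3.7298273   0.52538179  4.41740543] 20.450296918165964
jig top [ 5.50166e+02 -3.39700e+00  1.57900e+00  2.09000e-01]
jig side [554.245  -9.863   1.597   0.578]
```

Request:
drive_tool(motion=[[0, 0, 0, 0, 0, 0], [-0.1, 0, 0, 0, 0, 0], [-0.15, 0, 0, 0, 0, 0], [0, 0, 0, 0, 0, -0.115], [0, 0, 0, 0, 0, -0.115], [0, 0, 0, 0, 0, -0.115], [0, 0, 0, 0, 0, -0.115], [0, 0, 0, 0, 0, -0.115]], jaw=0.3)

```text
t: 16.27
tool_pos: [549.9, 193.9, 42.4]
ee_rot: [0.0, 0.436, 0.9, -0.0]
wrist_force: [-0.9, -0.8, -0.3]
opening: 55.7
finger_force: 0.0
```

Request:
drive_tool(motion=[[0, 0, 0, 0, 0, -0.115], [0, 0, 0, 0, 0, -0.115], [0, 0, 0, 0, 0, -0.115], [0, 0, 0, 0, 0, -0.08], [0, 0, 0, 0, 0, 0]])

```text
t: 16.9
tool_pos: [549.9, 193.9, 42.4]
ee_rot: [0.0, 0.704, 0.71, 0.0]
wrist_force: [-0.1, 0.6, -0.9]
opening: 55.6
finger_force: 0.0
```

Request:
drive_tool(motion=[[0, 0, 0, 0, 0, 0], [0, 0, 0, 0, 0, 0], [0, 0, 0, 0, 0, 0], [0, 0, 0, 0, 0, 0], [0, 0, 0, 0, 0, 0]], jaw=-1)

```text
t: 17.52
tool_pos: [547.7, 194.3, 42.5]
ee_rot: [-0.002, 0.705, 0.71, -0.002]
wrist_force: [-9.4, 0.3, 6.5]
opening: 21.1
finger_force: 21.0
```

Run:
```python
from h import *
o=bot.observe(); print(o['tool_pos'],o['wrist_force'],o['opening'],o['moment'])
```

```text
[547.69542157 194.26729924  42.53026218] [-9.35696699  0.3068958   6.48980694] 21.127334044213672 [-0.02770376  1.31517349 -0.0095688 ]
```

Lever knob at the open stop is at (547.7, 194.2), so the jig centre is about (550.7, -5.8), which matches the cameras. Now the first blank.

Request:
drive_tool(motion=[[0, 0, 0, 0, 0, 0], [0, 0, 0, 0, 0, 0], [0, 0, 0.5, 0, 0, 0], [0, 0, 1, 0, 0, 0], [0, 0, 1, 0, 0, 0], [0, 0, 1, 0, 0, 0], [0, 0, 0.5, 0, 0, 0]], jaw=0.3)

```text
t: 18.4
tool_pos: [551.1, 194.3, 125.3]
ee_rot: [0.001, 0.705, 0.709, 0.002]
wrist_force: [-0.3, -0.0, 0.1]
opening: 55.6
finger_force: 0.0
```

Request:
drive_tool(motion=[[0.234, 0.848, 0, 0, 0, 0.115], [0.234, 0.848, 0, 0, 0, 0.115], [0.234, 0.848, 0, 0, 0, 0.115], [0.234, 0.848, 0, 0, 0, 0.115], [0.234, 0.848, 0, 0, 0, 0.115], [0.234, 0.848, 0, 0, 0, 0.115], [0.234, 0.848, 0, 0, 0, 0.115], [0.234, 0.848, 0, 0, 0, 0.115]], jaw=1)

```text
t: 19.4
tool_pos: [587.3, 330.2, 122.5]
ee_rot: [-0.0, 0.057, 0.998, -0.0]
wrist_force: [-0.6, -0.6, -0.2]
opening: 85.4
finger_force: 0.0
```

Request:
drive_tool(motion=[[0, 0, 0, 0, 0, 0.08], [0, 0, 0, 0, 0, 0]])

```text
t: 19.65
tool_pos: [587.2, 329.8, 122.4]
ee_rot: [-0.0, -0.002, 1.0, -0.0]
wrist_force: [-0.8, 0.4, -0.4]
opening: 85.5
finger_force: 0.0
```

Run:
```python
from h import *
o=bot.observe(); print(o['tool_pos'],o['opening'],o['joint_pos'])
G=grab_frame('side'); 
for ch in('rb','v'): print('bl2',fit([G],plate(12),[388,-265,-.06],ch,hp=holes(12)))
print('sh1',fit([G],plate(5),[572.8,-289,.16],'rb',hp=holes(5)))
print('sh2',fit([G],plate(5),[501,-437,.07],'rb',hp=holes(5)))
```

```text
[587.15747762 329.84139091 122.3569623 ] 85.49598040328601 [ 4.01436336e-01  2.20526568e-01  1.56144853e+00 -2.37368652e-05
  1.36026746e+00 -1.17431893e+00]
bl2 [ 3.88062e+02 -2.66329e+02 -5.20000e-02  2.84000e-01]
bl2 [ 3.90476e+02 -2.71160e+02 -5.10000e-02  2.85000e-01]
sh1 [ 5.72757e+02 -2.89008e+02  1.59000e-01  1.61000e-01]
sh2 [ 5.01109e+02 -4.37601e+02  7.60000e-02  7.50000e-02]
```

Request:
drive_tool(motion=[[0, 0, -1, 0, 0, 0], [0, 0, -1, 0, 0, 0], [0, 0, -1, 0, 0, 0], [0, 0, -1, 0, 0, 0], [0, 0, -1, 0, 0, 0], [0, 0, -1, 0, 0, 0], [0, 0, -1, 0, 0, 0], [0, 0, -0.5, 0, 0, 0]])

```text
t: 20.7
tool_pos: [586.5, 329.3, -29.6]
ee_rot: [-0.001, -0.003, 1.0, -0.0]
wrist_force: [0.2, 1.0, -0.0]
opening: 85.1
finger_force: 0.0
```

Request:
drive_tool(motion=[[0, 0, -0.2, 0, 0, 0], [0, 0, -0.15, 0, 0, 0], [0, 0, 0, 0, 0, 0]])

```text
t: 21.08
tool_pos: [587.8, 329.9, -34.0]
ee_rot: [0.0, -0.003, 1.0, 0.0]
wrist_force: [0.8, 0.3, 0.0]
opening: 85.5
finger_force: 0.0
```

Request:
drive_tool(motion=[[0, 0, 0, 0, 0, 0], [0, 0, 0, 0, 0, 0], [0, 0, 0, 0, 0, 0], [0, 0, 0, 0, 0, 0]], jaw=-1, squeeze=30)

```text
t: 21.58
tool_pos: [588.0, 330.0, -33.6]
ee_rot: [0.001, -0.003, 1.0, 0.0]
wrist_force: [-0.8, 0.4, 4.2]
opening: 59.2
finger_force: 34.1
```

Request:
drive_tool(motion=[[0, 0, 0.5, 0, 0, 0], [0, 0, 1, 0, 0, 0], [0, 0, 1, 0, 0, 0], [0, 0, 1, 0, 0, 0], [0, 0, 1, 0, 0, 0], [0, 0, 1, 0, 0, 0], [0, 0, 1, 0, 0, 0], [0, 0, 0.5, 0, 0, 0]])

```text
t: 22.58
tool_pos: [588.1, 330.1, 107.7]
ee_rot: [0.001, -0.003, 1.0, 0.0]
wrist_force: [0.8, -0.7, -1.3]
opening: 59.2
finger_force: 33.6
```

Request:
drive_tool(motion=[[-0.11, -0.99, 0, 0, 0, -0.0585], [-0.11, -0.99, 0, 0, 0, -0.0585], [-0.11, -0.99, 0, 0, 0, -0.0585], [-0.11, -0.99, 0, 0, 0, -0.0585], [-0.11, -0.99, 0, 0, 0, -0.0585], [-0.11, -0.99, 0, 0, 0, -0.0585], [-0.11, -0.99, 0, 0, 0, -0.0585], [-0.11, -0.99, 0, 0, 0, -0.0585]])

```text
t: 23.58
tool_pos: [569.3, 170.6, 105.2]
ee_rot: [-0.0, 0.358, 0.934, -0.0]
wrist_force: [0.5, -0.7, -0.6]
opening: 59.0
finger_force: 33.5
```

Request:
drive_tool(motion=[[-0.11, -0.99, 0, 0, 0, -0.0585], [-0.11, -0.99, 0, 0, 0, -0.0585], [-0.11, -0.99, 0, 0, 0, -0.0585], [-0.11, -0.99, 0, 0, 0, -0.0585], [-0.11, -0.99, 0, 0, 0, -0.0585], [-0.11, -0.99, 0, 0, 0, -0.0585], [-0.11, -0.99, 0, 0, 0, -0.0585], [-0.11, -0.99, 0, 0, 0, -0.0585]])

```text
t: 24.58
tool_pos: [551.7, 12.3, 105.3]
ee_rot: [-0.0, 0.67, 0.743, -0.0]
wrist_force: [-0.1, -0.1, -1.7]
opening: 59.1
finger_force: 33.5
```

Request:
drive_tool(motion=[[-0.11, -0.99, 0, 0, 0, -0.0585], [0, 0, -0.5, 0, 0, 0], [0, 0, -1, 0, 0, 0], [0, 0, 0, 0, 0, 0], [0, 0, 0, 0, 0, 0]])

```text
t: 25.2
tool_pos: [549.7, -6.3, 74.9]
ee_rot: [-0.0, 0.702, 0.713, -0.0]
wrist_force: [0.5, -0.6, -2.4]
opening: 58.8
finger_force: 33.5
```

Run:
```python
from h import *
o=bot.observe(); p=o['tool_pos']; print(p,o['ee_rot'],o['opening'],o['wrist_force'])
zb=p[2]+33.6; print('bottom',zb)
for c in('top','side'):
    g=snap(c,c+'4'); print(c,fit([g],plate(12,zb),[550.7,-5.8,1.586],'rb',pad=5))
g=cv2.imread('pics/side4.png')[150:260,190:320]
cv2.imwrite('pics/c8.png',cv2.resize(g,(650,550),interpolation=cv2.INTER_CUBIC))
```

```text
[549.6854176   -6.30561092  74.91753658] [-4.79976726e-04  7.01507544e-01  7.12661811e-01 -2.80308982e-04] 58.816412881220444 [ 0.5172778  -0.56229997 -2.39279496]
bottom 108.51753658273785
top [522.512 -22.667   1.44    0.65 ]
side [603.342  35.637   1.372   0.645]
```

View pics/c8.png

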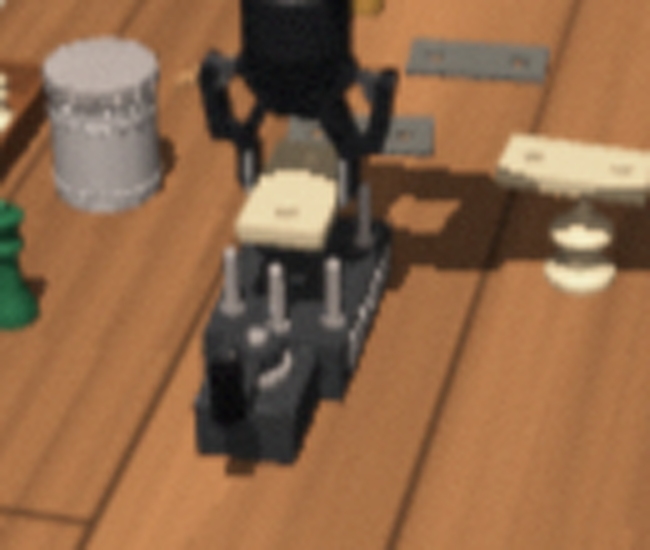

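Side view: the blank hangs level over the posts at (285,210), and the lever knob (225,385) is at open. Lowering stepwise.

Request:
drive_tool(motion=[[0.05, 0, -0.5, 0, 0, 0], [0, 0, -0.3, 0, 0, 0], [0, 0, -0.2, 0, 0, 0], [0, 0, 0, 0, 0, 0]])

```text
t: 25.8
tool_pos: [550.6, -6.9, 54.9]
ee_rot: [-0.0, 0.702, 0.712, -0.0]
wrist_force: [0.3, 0.1, -1.4]
opening: 59.1
finger_force: 33.5
```

Request:
drive_tool(motion=[[0, 0, -0.3, 0, 0, 0], [0, 0, 0, 0, 0, 0]])

```text
t: 26.05
tool_pos: [550.6, -6.8, 48.9]
ee_rot: [-0.0, 0.702, 0.712, -0.0]
wrist_force: [-0.2, 0.4, -1.0]
opening: 59.0
finger_force: 33.5
```

Request:
drive_tool(motion=[[0, 0, -0.3, 0, 0, 0], [0, 0, 0, 0, 0, 0]])

```text
t: 26.3
tool_pos: [550.5, -6.8, 42.8]
ee_rot: [-0.0, 0.702, 0.712, -0.0]
wrist_force: [0.5, 1.0, -2.4]
opening: 58.9
finger_force: 33.5
```

Fitting without contact so far; continue to the block (reported ≈12).

Request:
drive_tool(motion=[[0, 0, -0.4, 0, 0, 0], [0, 0, -0.4, 0, 0, 0], [0, 0, -0.3, 0, 0, 0], [0, 0, 0, 0, 0, 0]])

```text
t: 26.8
tool_pos: [550.2, -6.8, 20.5]
ee_rot: [-0.001, 0.702, 0.712, -0.001]
wrist_force: [-0.4, -0.6, -1.0]
opening: 59.1
finger_force: 33.5
```

Request:
drive_tool(motion=[[0, 0, -0.2, 0, 0, 0], [0, 0, -0.1, 0, 0, 0], [0, 0, 0, 0, 0, 0]])

```text
t: 27.18
tool_pos: [550.9, -6.9, 15.4]
ee_rot: [-0.0, 0.702, 0.712, -0.0]
wrist_force: [-0.8, -0.1, -1.8]
opening: 59.3
finger_force: 33.5
```

Request:
drive_tool(motion=[[0, 0, -0.1, 0, 0, 0], [0, 0, 0, 0, 0, 0]])

```text
t: 27.42
tool_pos: [550.9, -6.9, 13.4]
ee_rot: [-0.0, 0.702, 0.712, -0.0]
wrist_force: [0.4, -0.6, -2.2]
opening: 59.0
finger_force: 33.5
```

Request:
drive_tool(motion=[[0, 0, -0.1, 0, 0, 0], [0, 0, 0, 0, 0, 0]])

```text
t: 27.68
tool_pos: [551.3, -6.9, 12.4]
ee_rot: [0.0, 0.702, 0.712, 0.0]
wrist_force: [-2.8, 0.5, 4.7]
opening: 58.9
finger_force: 34.2
```

Request:
drive_tool(motion=[[0, 0, 0, 0, 0, 0], [0, 0, 0, 0, 0, 0], [0, 0, 0, 0, 0, 0], [0, 0, 0.5, 0, 0, 0], [0, 0, 1, 0, 0, 0], [0, 0, 1, 0, 0, 0], [0, 0, 1, 0, 0, 0], [0, 0, 1, 0, 0, 0]], jaw=1)

```text
t: 28.68
tool_pos: [551.3, -6.9, 103.6]
ee_rot: [0.001, 0.702, 0.712, 0.0]
wrist_force: [1.2, -0.4, -0.4]
opening: 85.5
finger_force: 0.0
```

Run:
```python
from h import *
o=bot.observe(); print(o['tool_pos'],o['opening'])
for c in('top','side'):
    g=snap(c,c+'5'); print(c,fit([g],plate(12,46),[550.7,-5.8,1.586],'rb',pad=5))
    print('sh1',fit([g],plate(5),[572,-285,.16],'rb',hp=holes(5)))
    print('sh2',fit([g],plate(5),[500.5,-434,.07],'rb',hp=holes(5)))
    print('bl2',fit([g],plate(12),[388,-265,-.06],'rb',hp=holes(12)))
```

```text
[551.34289751  -6.91357295 103.59601787] 85.54964238319263
top [538.155  11.074   1.44    0.777]
sh1 [ 5.71291e+02 -2.83495e+02  1.45000e-01  2.39000e-01]
sh2 [ 5.00344e+02 -4.32611e+02  7.50000e-02  5.10000e-02]
bl2 [ 3.90149e+02 -2.27738e+02 -1.75000e-01  6.93000e-01]
side [554.954 -12.19    1.596   0.889]
sh1 [ 5.71960e+02 -2.85469e+02  1.17000e-01  6.11000e-01]
sh2 [ 5.01688e+02 -4.37243e+02  6.40000e-02  5.58000e-01]
bl2 [ 3.87930e+02 -2.12948e+02  5.20000e-02  6.11000e-01]
```

Request:
drive_tool(motion=[[0.0735, -0.9915, 0, 0, 0, -0.0648], [0.0735, -0.9915, 0, 0, 0, -0.0648], [0.0735, -0.9915, 0, 0, 0, -0.0648], [0.0735, -0.9915, 0, 0, 0, -0.0648], [0.0735, -0.9915, 0, 0, 0, -0.0648], [0.0735, -0.9915, 0, 0, 0, -0.0648], [0.0735, -0.9915, 0, 0, 0, -0.0648]])

```text
t: 29.65
tool_pos: [560.8, -146.2, 100.7]
ee_rot: [-0.001, 0.907, 0.421, -0.0]
wrist_force: [-1.1, 1.0, -0.6]
opening: 85.2
finger_force: 0.0
```

Request:
drive_tool(motion=[[0.0735, -0.9915, 0, 0, 0, -0.0648], [0.0735, -0.9915, 0, 0, 0, -0.0648], [0.0735, -0.9915, 0, 0, 0, -0.0648], [0.0735, -0.9915, 0, 0, 0, -0.0648], [0.0735, -0.9915, 0, 0, 0, -0.0648], [0.0735, -0.9915, 0, 0, 0, -0.0648], [0.0735, -0.9915, 0, 0, 0, -0.0648], [0, 0, 0, 0, 0, 0]])

```text
t: 30.65
tool_pos: [571.1, -285.2, 100.8]
ee_rot: [-0.0, 0.997, 0.08, -0.0]
wrist_force: [0.1, -0.1, 0.1]
opening: 85.4
finger_force: 0.0
```

Run:
```python
from h import *
o=bot.observe(); print(o['tool_pos'],o['ee_rot'])
g=snap('top','top6'); h=snap('side','side6')
print('nest',fit([g],plate(12,46),[550.7,-5.8,1.586],'rb',pad=2),fit([h],plate(12,46),[550.7,-5.8,1.586],'rb',pad=2))
def find(g,ch):
    f=g['frame'].astype(int); R,Gr,B=f[...,0],f[...,1],f[...,2]
    m=((R>150)&(Gr>140)&(B>100)&(R-B<90)) .astype(np.uint8)
    n,l,s,c=cv2.connectedComponentsWithStats(m)
    for i in range(1,n):
        if 60<s[i,4]<900 and 140<c[i][1]<290: print(s[i],c[i].round(1),px2w(g,*c[i],12).round())
find(g,0); print(); find(h,0)
def zoom(fr,a,b,c,d): return cv2.resize(fr['frame'][a:b,c:d,::-1],(400,400*(b-a)//(d-c)))
A=zoom(g,150,270,220,400);B=zoom(h,120,220,220,370)
print(A.shape,B.shape); cv2.imwrite('pics/c9.png',np.hstack([A,B]))
```

```text
[ 571.11094738 -285.23454396  100.77305667] [-3.91739835e-04  9.96800009e-01  7.99336191e-02 -4.53208689e-04]
nest [ 5.52485e+02 -5.78600e+00  1.58600e+00  5.40000e-02] [555.9   -35.294   1.614   0.684]
[280 132  24  23 434] [291.4 143.3] [ 782. -176.   12.]
[415 135  32  25 131] [428.8 150.1] [ 764. -711.   12.]
[158 140  23   8  67] [169.  142.8] [776. 299.  12.]
[197 146  23   5  65] [207.7 147.6] [759. 149.  12.]
[ 59 152  13  13  69] [ 64.3 158.2] [708. 696.  12.]
[231 191  33  19 549] [247. 200.] [557.  -7.  12.]
[ 50 209  18  40 541] [ 58.6 228.3] [440. 690.  12.]
[412 210  20  27 357] [420.6 223.4] [ 477. -661.   12.]
[269 245  13  14 119] [274.5 250.8] [ 368. -111.   12.]

[199 157  22  14 206] [209.7 163. ] [ 814. -338.   12.]
[201 171  18  21 215] [208.7 181.5] [ 768. -187.   12.]
[168 176  12  19  97] [173.3 185.5] [ 897. -126.   12.]
[289 177  32  23 415] [304.9 185.9] [ 385. -238.   12.]
[236 192  25  22 336] [248.8 202.4] [572. -72.  12.]
[473 192  10  19  99] [477.2 199.9] [-253. -277.   12.]
[299 202  14   7  70] [305.3 205. ] [ 363. -102.   12.]
[170 221  17  25  98] [178.2 234. ] [758. 174.  12.]
[151 246  20  18  83] [159.3 254. ] [778. 291.  12.]
[501 261  11  23 133] [507.  270.8] [-286.  124.   12.]
(266, 400, 3) (266, 400, 3)
```

View pics/c9.png

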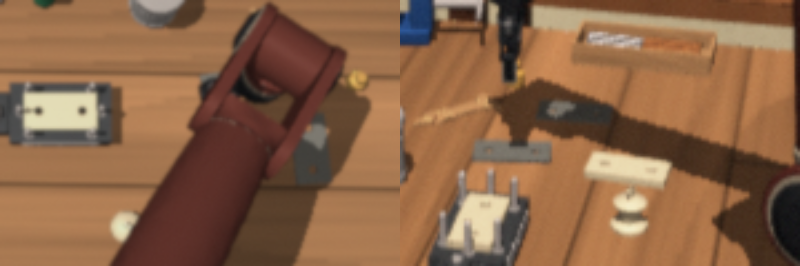

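The blank lies in the nest (left, (60,110)); sheet and second blank look unmoved (right, (510,150) and (628,168)). Picking the sheet.

Request:
drive_tool(motion=[[0.04, 0, -1, 0, 0, 0], [0, 0, -1, 0, 0, 0], [0, 0, -1, 0, 0, 0], [0, 0, -1, 0, 0, 0], [0, 0, -1, 0, 0, 0], [0, 0, -1, 0, 0, 0], [0, 0, -0.5, 0, 0, 0], [0, 0, -0.18, 0, 0, 0]])

```text
t: 31.75
tool_pos: [572.1, -284.4, -33.0]
ee_rot: [-0.0, 0.997, 0.08, -0.0]
wrist_force: [0.7, -0.1, -0.2]
opening: 85.5
finger_force: 0.0
```

Request:
drive_tool(motion=[[0, 0, 0, 0, 0, 0], [0, 0, 0, 0, 0, 0], [0, 0, 0, 0, 0, 0], [0, 0, 0, 0, 0, 0], [0, 0, 0, 0, 0, 0], [0, 0, 0, 0, 0, 0]], jaw=-1, squeeze=25)

```text
t: 32.5
tool_pos: [577.0, -286.2, -25.8]
ee_rot: [0.002, 0.997, 0.08, 0.004]
wrist_force: [-1.3, 4.2, 16.4]
opening: -0.1
finger_force: 8.2
```

The fingers rode over the thin sheet: too high. Lift, re-measure and go lower.

Request:
drive_tool(motion=[[0, 0, 0.5, 0, 0, 0], [0, 0, 1, 0, 0, 0], [0, 0, 1, 0, 0, 0], [0, 0, 1, 0, 0, 0], [0, 0, 1, 0, 0, 0], [0, 0, 1, 0, 0, 0], [0, 0, 1, 0, 0, 0], [0, 0, 0, 0, 0, 0]], jaw=0.7)

```text
t: 33.5
tool_pos: [573.7, -285.4, 100.8]
ee_rot: [0.001, 0.997, 0.08, 0.002]
wrist_force: [-0.2, -0.1, -0.1]
opening: 72.6
finger_force: 0.0
```

Run:
```python
from h import *
o=bot.observe(); print(o['tool_pos'],o['ee_rot'],o['opening'])
g=snap('side','side7')
for a in (.1,.2): print('sh1',fit([g],plate(5),[572.8,-289,a],'rb',hp=holes(5)))
print('sh1v',fit([g],plate(5),[572.8,-289,.16],'v',hp=holes(5)))
print('bl2',fit([g],plate(12),[388,-266,-.06],'rb',hp=holes(12)))
```

```text
[ 573.74816631 -285.42643688  100.76822866] [0.00138371 0.996779   0.08016559 0.00178475] 72.56768734914932
sh1 [ 5.74295e+02 -2.95764e+02  1.64000e-01  3.66000e-01]
sh1 [ 5.74375e+02 -2.95774e+02  1.64000e-01  3.07000e-01]
sh1v [ 5.41515e+02 -3.83442e+02  4.65000e-01  4.77000e-01]
bl2 [ 3.74981e+02 -3.57223e+02 -1.90000e-01  6.29000e-01]
```

Request:
drive_tool(motion=[[0, 1, 0, 0, 0, 0], [0, 1, 0, 0, 0, 0], [0, 1, 0, 0, 0, 0], [0, 1, 0, 0, 0, 0], [0, 1, 0, 0, 0, 0], [0, 1, 0, 0, 0, 0], [0, 1, 0, 0, 0, 0], [0, 1, 0, 0, 0, 0]])

```text
t: 34.55
tool_pos: [572.4, -123.2, 98.0]
ee_rot: [0.0, 0.997, 0.08, 0.0]
wrist_force: [1.0, -0.5, 0.3]
opening: 72.6
finger_force: 0.0
```

Run:
```python
from h import *
o=bot.observe(); print(o['tool_pos'],o['ee_rot'])
for c in('top','side'):
    g=snap(c,c+'8')
    print(c,'sh1',fit([g],plate(5),[572.8,-289,.16],'rb',hp=holes(5)))
    print('bl2',fit([g],plate(12),[388,-266,-.06],'rb',hp=holes(12)))
```

```text
[ 572.36544013 -123.18085389   97.96418182] [7.21035746e-06 9.96780874e-01 8.01740976e-02 6.02551632e-05]
top sh1 [ 5.73230e+02 -2.89979e+02  1.76000e-01  2.86000e-01]
bl2 [ 3.88252e+02 -2.62162e+02 -6.00000e-02  5.83000e-01]
side sh1 [ 5.73898e+02 -2.95525e+02  1.53000e-01  5.54000e-01]
bl2 [ 3.86900e+02 -2.63752e+02 -1.08000e-01  6.14000e-01]
```

Request:
drive_tool(motion=[[0.06, -1, 0, 0, 0, 0], [0, -1, 0, 0, 0, 0], [0, -1, 0, 0, 0, 0], [0, -1, 0, 0, 0, 0], [0, -1, 0, 0, 0, 0], [0, -1, 0, 0, 0, 0], [0, -1, 0, 0, 0, 0], [0, -1, 0, 0, 0, 0]])

```text
t: 35.65
tool_pos: [573.6, -285.8, 97.9]
ee_rot: [0.0, 0.997, 0.08, 0.0]
wrist_force: [-0.2, 0.0, -0.2]
opening: 72.5
finger_force: 0.0
```

Request:
drive_tool(motion=[[0, -0.2, -1, 0, 0, 0], [0, 0, -1, 0, 0, 0], [0, 0, -1, 0, 0, 0], [0, 0, -1, 0, 0, 0], [0, 0, -1, 0, 0, 0], [0, 0, -1, 0, 0, 0], [0, 0, -0.5, 0, 0, 0], [0, 0, 0, 0, 0, 0]])

```text
t: 36.65
tool_pos: [573.0, -288.1, -33.2]
ee_rot: [-0.001, 0.997, 0.08, -0.001]
wrist_force: [0.6, 0.2, 0.6]
opening: 72.4
finger_force: 0.0
```

Request:
drive_tool(motion=[[0, 0, -0.15, 0, 0, 0], [0, 0, -0.15, 0, 0, 0], [0, 0, 0, 0, 0, 0]])

```text
t: 37.02
tool_pos: [573.7, -288.6, -37.9]
ee_rot: [0.0, 0.997, 0.08, 0.0]
wrist_force: [-0.3, 0.8, 0.4]
opening: 72.4
finger_force: 0.0
```

Request:
drive_tool(motion=[[0, 0, 0, 0, 0, 0], [0, 0, -0.05, 0, 0, 0], [0, 0, 0, 0, 0, 0]], jaw=0.53)

```text
t: 37.4
tool_pos: [574.3, -289.0, -37.2]
ee_rot: [0.0, 0.997, 0.08, 0.0]
wrist_force: [-2.2, 1.8, 8.5]
opening: 65.6
finger_force: 4.0
```

Request:
drive_tool(motion=[[0, 0, -0.05, 0, 0, 0], [0, 0, 0, 0, 0, 0]])

```text
t: 37.65
tool_pos: [574.3, -289.0, -37.2]
ee_rot: [0.0, 0.997, 0.08, 0.0]
wrist_force: [-4.7, 3.1, 12.4]
opening: 65.3
finger_force: 6.7
```

Request:
drive_tool(motion=[[0, 0, -0.05, 0, 0, 0], [0, 0, 0, 0, 0, 0]])

```text
t: 37.9
tool_pos: [574.3, -289.0, -37.3]
ee_rot: [0.0, 0.997, 0.08, -0.0]
wrist_force: [-7.5, 4.5, 19.1]
opening: 65.4
finger_force: 9.3
```

Request:
drive_tool(motion=[[0, 0, 0.23, 0, 0, 0], [0, 0, 0, 0, 0, 0]])

```text
t: 38.15
tool_pos: [573.8, -288.6, -36.2]
ee_rot: [0.0, 0.997, 0.08, 0.0]
wrist_force: [0.3, -0.8, 0.9]
opening: 65.2
finger_force: 0.0
```

Request:
drive_tool(motion=[[0, 0, 0, 0, 0, 0], [0, 0, 0, 0, 0, 0], [0, 0, 0, 0, 0, 0], [0, 0, 0, 0, 0, 0]], jaw=-1, squeeze=20)

```text
t: 38.65
tool_pos: [574.3, -289.1, -35.6]
ee_rot: [0.0, 0.997, 0.08, 0.001]
wrist_force: [-0.3, 0.5, 5.8]
opening: 59.1
finger_force: 25.1
```

Request:
drive_tool(motion=[[0, 0, 0.5, 0, 0, 0], [0, 0, 1, 0, 0, 0], [0, 0, 1, 0, 0, 0], [0, 0, 1, 0, 0, 0], [0, 0, 1, 0, 0, 0], [0, 0, 1, 0, 0, 0], [0, 0, 1, 0, 0, 0], [0, 0, 0.7, 0, 0, 0]])

```text
t: 39.65
tool_pos: [573.9, -288.8, 109.3]
ee_rot: [0.0, 0.997, 0.08, 0.001]
wrist_force: [0.7, -0.2, 0.0]
opening: 59.0
finger_force: 21.8
```

Request:
drive_tool(motion=[[-0.076, 0.944, 0, 0, 0, 0.0605], [-0.076, 0.944, 0, 0, 0, 0.0605], [-0.076, 0.944, 0, 0, 0, 0.0605], [-0.076, 0.944, 0, 0, 0, 0.0605], [-0.076, 0.944, 0, 0, 0, 0.0605], [-0.076, 0.944, 0, 0, 0, 0.0605], [-0.076, 0.944, 0, 0, 0, 0.0605], [-0.076, 0.944, 0, 0, 0, 0.0605]])

```text
t: 40.65
tool_pos: [561.1, -136.8, 107.6]
ee_rot: [-0.0, 0.895, 0.446, -0.0]
wrist_force: [0.3, -0.5, -0.6]
opening: 59.4
finger_force: 21.8
```

Request:
drive_tool(motion=[[-0.076, 0.944, 0, 0, 0, 0.0605], [-0.076, 0.944, 0, 0, 0, 0.0605], [-0.076, 0.944, 0, 0, 0, 0.0605], [-0.076, 0.944, 0, 0, 0, 0.0605], [-0.076, 0.944, 0, 0, 0, 0.0605], [-0.076, 0.944, 0, 0, 0, 0.0605], [-0.076, 0.944, 0, 0, 0, 0.0605], [0, 0, 0, 0, 0, 0]])

```text
t: 41.65
tool_pos: [550.5, -4.5, 107.5]
ee_rot: [-0.0, 0.701, 0.713, -0.0]
wrist_force: [0.2, -0.6, -0.3]
opening: 59.3
finger_force: 21.8
```

Request:
drive_tool(motion=[[0, 0, -1, 0, 0, 0], [0, 0, -0.5, 0, 0, 0], [0, 0, 0, 0, 0, 0]])

```text
t: 42.02
tool_pos: [549.2, -5.6, 75.2]
ee_rot: [-0.002, 0.702, 0.712, -0.001]
wrist_force: [0.2, -0.5, -0.7]
opening: 59.3
finger_force: 21.8
```

Request:
drive_tool(motion=[[0.02, 0, -0.5, 0, 0, 0], [0, 0, -0.4, 0, 0, 0], [0, 0, 0, 0, 0, 0]])

```text
t: 42.4
tool_pos: [550.4, -5.3, 58.4]
ee_rot: [-0.001, 0.702, 0.712, -0.001]
wrist_force: [-0.1, 0.6, -0.4]
opening: 59.0
finger_force: 21.8
```

Request:
drive_tool(motion=[[0, 0, -0.4, 0, 0, 0], [0, 0, -0.2, 0, 0, 0], [0, 0, 0, 0, 0, 0]])

```text
t: 42.78
tool_pos: [550.8, -5.2, 47.0]
ee_rot: [-0.0, 0.702, 0.712, -0.0]
wrist_force: [-0.0, 0.3, 1.4]
opening: 58.8
finger_force: 21.8
```

Request:
drive_tool(motion=[[0, 0, -0.3, 0, 0, 0], [0, 0, -0.3, 0, 0, 0], [0, 0, -0.1, 0, 0, 0], [0, 0, 0, 0, 0, 0]])

```text
t: 43.28
tool_pos: [550.9, -5.3, 33.2]
ee_rot: [-0.0, 0.702, 0.712, -0.0]
wrist_force: [-0.1, 0.5, -0.6]
opening: 59.3
finger_force: 21.8
```

Request:
drive_tool(motion=[[0, 0, -0.3, 0, 0, 0], [0, 0, -0.1, 0, 0, 0], [0, 0, 0, 0, 0, 0]])

```text
t: 43.65
tool_pos: [550.9, -5.3, 25.2]
ee_rot: [-0.0, 0.702, 0.712, -0.0]
wrist_force: [-0.5, 0.4, -1.8]
opening: 59.3
finger_force: 21.8
```

Request:
drive_tool(motion=[[0, 0, -0.1, 0, 0, 0], [0, 0, 0, 0, 0, 0]])

```text
t: 43.9
tool_pos: [551.1, -5.3, 23.4]
ee_rot: [-0.0, 0.702, 0.712, -0.0]
wrist_force: [0.0, 0.2, -0.1]
opening: 58.9
finger_force: 21.8
```

Request:
drive_tool(motion=[[0, 0, 0, 0, 0, 0], [0, 0, 0, 0, 0, 0], [0, 0, 0, 0, 0, 0], [0, 0, 0.5, 0, 0, 0], [0, 0, 1, 0, 0, 0], [0, 0, 1, 0, 0, 0], [0, 0, 1, 0, 0, 0], [0, 0, 0.7, 0, 0, 0]], jaw=1)

```text
t: 44.9
tool_pos: [552.0, -5.4, 109.9]
ee_rot: [0.001, 0.702, 0.712, 0.001]
wrist_force: [0.6, 0.5, 0.6]
opening: 85.6
finger_force: 0.0
```

Request:
drive_tool(motion=[[-0.625, -0.991, 0, 0, 0, -0.0807], [-0.625, -0.991, 0, 0, 0, -0.0807], [-0.625, -0.991, 0, 0, 0, -0.0807], [-0.625, -0.991, 0, 0, 0, -0.0807], [-0.625, -0.991, 0, 0, 0, -0.0807], [-0.625, -0.991, 0, 0, 0, -0.0807], [-0.625, -0.991, 0, 0, 0, -0.0807], [-0.625, -0.991, 0, 0, 0, -0.0807]])

```text
t: 45.9
tool_pos: [450.7, -164.5, 107.9]
ee_rot: [0.0, 0.96, 0.28, 0.0]
wrist_force: [-0.2, 0.4, -0.3]
opening: 85.2
finger_force: 0.0
```

Run:
```python
from h import *
print(bot.observe()['tool_pos'])
g=grab_frame('top')
print('nest',fit([g],plate(5,58),[550.7,-5.8,1.586],'rb',pad=2),[(np.round(d['point']).tolist(),d['p']) for c in('top','side') for d in models.spot_in(c,'blankA')])
g=grab_frame('side')
print('bl2',fit([g],plate(12),[388,-266,-.06],'rb',hp=holes(12)))
```

```text
[ 450.67072548 -164.45048572  107.94916813]
nest [ 5.51527e+02 -5.11200e+00  1.58700e+00  2.96000e-01] [([546.0, -4.0, 58.0], 0.73)]
bl2 [ 3.89939e+02 -2.73510e+02  2.94000e-01  8.21000e-01]
```

Request:
drive_tool(motion=[[-0.625, -0.991, 0, 0, 0, -0.0807], [-0.625, -0.991, 0, 0, 0, -0.0807], [-0.625, -0.991, 0, 0, 0, -0.0807], [-0.625, -0.991, 0, 0, 0, -0.0807], [-0.625, -0.991, 0, 0, 0, -0.0807], [0, 0, 0, 0, 0, 0], [0, 0, 0, 0, 0, 0]])

```text
t: 46.98
tool_pos: [389.2, -262.2, 107.5]
ee_rot: [-0.0, 1.0, -0.03, 0.0]
wrist_force: [-0.5, -1.1, 0.6]
opening: 85.3
finger_force: 0.0
```

Run:
```python
from h import *
o=bot.observe();print(o['tool_pos'],o['ee_rot'])
g=snap('side','side9'); h=snap('top','top9')
print('bl2',fit([g],plate(12),[388,-266,-.06],'rb',hp=holes(12)),fit([g],plate(12),[388,-266,-.06],'v',hp=holes(12)))
A=cv2.resize(g['frame'][140:240,240:360,::-1],(480,400)); B=cv2.resize(h['frame'][190:270,280:340,::-1],(300,400))
cv2.imwrite('pics/c10.png',np.hstack([A,B]))
```

```text
[ 389.16889348 -262.22686968  107.51808133] [-2.80392311e-04  9.99560231e-01 -2.96523301e-02  7.69396205e-05]
bl2 [ 3.87975e+02 -2.69779e+02 -3.80000e-02  8.26000e-01] [ 3.90938e+02 -2.67985e+02 -5.00000e-02  4.94000e-01]
```

View pics/c10.png

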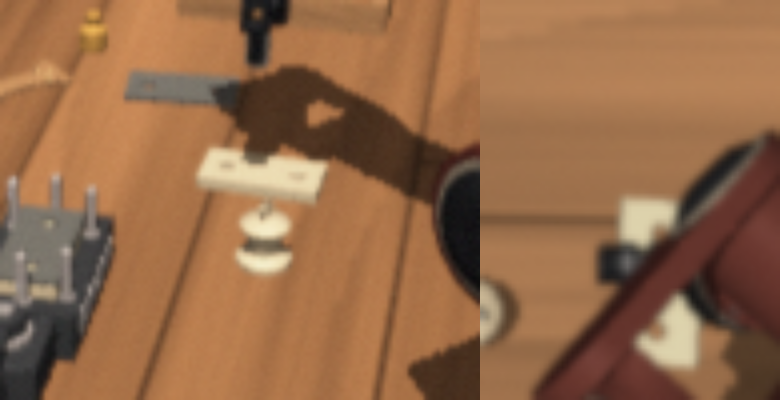

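Blank 2 is unmoved (left, (262,172)), and the grey sheet lies on the first blank in the nest. Picking it up.

Request:
drive_tool(motion=[[-0.05, 0, -1, 0, 0, 0], [0, 0, -1, 0, 0, 0], [0, 0, -1, 0, 0, 0], [0, 0, -1, 0, 0, 0], [0, 0, -1, 0, 0, 0], [0, 0, -1, 0, 0, 0], [0, 0, -0.9, 0, 0, 0], [0, 0, -0.2, 0, 0, 0]])

```text
t: 48.08
tool_pos: [387.1, -261.6, -35.8]
ee_rot: [-0.001, 1.0, -0.03, -0.001]
wrist_force: [0.1, -0.5, 0.1]
opening: 85.5
finger_force: 0.0
```

Request:
drive_tool(motion=[[0, 0, 0, 0, 0, 0], [0, 0, 0, 0, 0, 0], [0, 0, 0, 0, 0, 0], [0, 0, 0, 0, 0, 0], [0, 0, 0, 0, 0, 0]], jaw=-1, squeeze=30)

```text
t: 48.7
tool_pos: [388.4, -263.5, -33.5]
ee_rot: [0.0, 1.0, -0.031, 0.001]
wrist_force: [0.2, 1.7, 5.8]
opening: 59.2
finger_force: 34.1
```

Request:
drive_tool(motion=[[0, 0, 0.5, 0, 0, 0], [0, 0, 1, 0, 0, 0], [0, 0, 1, 0, 0, 0], [0, 0, 1, 0, 0, 0], [0, 0, 1, 0, 0, 0], [0, 0, 1, 0, 0, 0], [0, 0, 1, 0, 0, 0], [0, 0, 0.6, 0, 0, 0]])

```text
t: 49.7
tool_pos: [387.6, -263.1, 108.4]
ee_rot: [0.0, 1.0, -0.031, 0.0]
wrist_force: [0.3, -0.1, -1.1]
opening: 59.4
finger_force: 33.3
```

Request:
drive_tool(motion=[[0.626, 0.988, 0, 0, 0, 0.0807], [0.626, 0.988, 0, 0, 0, 0.0807], [0.626, 0.988, 0, 0, 0, 0.0807], [0.626, 0.988, 0, 0, 0, 0.0807], [0.626, 0.988, 0, 0, 0, 0.0807], [0.626, 0.988, 0, 0, 0, 0.0807], [0.626, 0.988, 0, 0, 0, 0.0807]])

```text
t: 50.58
tool_pos: [475.1, -123.8, 106.9]
ee_rot: [-0.0, 0.915, 0.403, -0.0]
wrist_force: [-0.8, -0.9, -1.1]
opening: 59.1
finger_force: 33.3
```

Request:
drive_tool(motion=[[0.626, 0.988, 0, 0, 0, 0.0807], [0.626, 0.988, 0, 0, 0, 0.0807], [0.626, 0.988, 0, 0, 0, 0.0807], [0.626, 0.988, 0, 0, 0, 0.0807], [0.626, 0.988, 0, 0, 0, 0.0807], [0.626, 0.988, 0, 0, 0, 0.0807], [0, 0, 0, 0, 0, 0], [0, 0, 0, 0, 0, 0]])

```text
t: 51.58
tool_pos: [549.8, -6.4, 107.0]
ee_rot: [-0.0, 0.702, 0.712, -0.001]
wrist_force: [-0.1, -0.7, -1.2]
opening: 59.2
finger_force: 33.3
```

Request:
drive_tool(motion=[[0, 0, -1, 0, 0, 0], [0, 0, -0.5, 0, 0, 0], [0, 0, 0, 0, 0, 0], [0, 0, 0, 0, 0, 0]])

```text
t: 52.08
tool_pos: [550.4, -6.3, 77.5]
ee_rot: [0.0, 0.702, 0.712, -0.0]
wrist_force: [0.2, 0.1, -0.9]
opening: 59.5
finger_force: 33.3
```

Adjust (+0.5, +0.5) and lower to reported ≈29.5.

Request:
drive_tool(motion=[[0.02, 0.03, -0.5, 0, 0, 0], [0, 0, -0.4, 0, 0, 0], [0, 0, 0, 0, 0, 0]])

```text
t: 52.45
tool_pos: [549.8, -5.3, 58.2]
ee_rot: [-0.001, 0.702, 0.712, -0.001]
wrist_force: [0.1, -0.2, -1.5]
opening: 58.9
finger_force: 33.3
```

Request:
drive_tool(motion=[[0, 0, -0.4, 0, 0, 0], [0, 0, -0.2, 0, 0, 0], [0, 0, 0, 0, 0, 0]])

```text
t: 52.82
tool_pos: [550.4, -5.4, 46.9]
ee_rot: [-0.0, 0.702, 0.712, -0.0]
wrist_force: [-0.1, -0.2, -1.5]
opening: 59.1
finger_force: 33.3
```

Request:
drive_tool(motion=[[0, 0, -0.4, 0, 0, 0], [0, 0, -0.2, 0, 0, 0], [0, 0, 0, 0, 0, 0]])

```text
t: 53.2
tool_pos: [550.3, -5.4, 34.8]
ee_rot: [-0.0, 0.702, 0.712, -0.0]
wrist_force: [0.1, 0.1, -0.3]
opening: 58.8
finger_force: 33.3
```

Request:
drive_tool(motion=[[0, 0, -0.15, 0, 0, 0], [0, 0, -0.1, 0, 0, 0], [0, 0, 0, 0, 0, 0]])

```text
t: 53.58
tool_pos: [550.7, -5.5, 30.3]
ee_rot: [-0.0, 0.702, 0.712, -0.0]
wrist_force: [0.2, -0.0, -0.8]
opening: 59.2
finger_force: 33.3
```

Request:
drive_tool(motion=[[0, 0, -0.05, 0, 0, 0], [0, 0, 0, 0, 0, 0]])

```text
t: 53.82
tool_pos: [550.9, -5.5, 29.6]
ee_rot: [0.0, 0.702, 0.712, 0.0]
wrist_force: [0.1, -0.4, -1.8]
opening: 59.4
finger_force: 33.3
```

Request:
drive_tool(motion=[[0, 0, 0, 0, 0, 0], [0, 0, 0, 0, 0, 0], [0, 0, 0.5, 0, 0, 0], [0, 0, 1, 0, 0, 0], [0, 0, 1, 0, 0, 0], [0, 0, 1, 0, 0, 0], [0, 0, 1, 0, 0, 0], [0, 0, 1, 0, 0, 0]], jaw=1)

```text
t: 54.82
tool_pos: [550.9, -5.5, 141.2]
ee_rot: [0.0, 0.702, 0.712, 0.0]
wrist_force: [1.0, -0.3, -0.2]
opening: 85.2
finger_force: 0.0
```

Request:
drive_tool(motion=[[-0.103, 0.983, 0.5, 0, 0, 0], [-0.103, 0.983, 0, 0, 0, 0], [-0.103, 0.983, 0, 0, 0, 0], [-0.103, 0.983, 0, 0, 0, 0], [-0.103, 0.983, 0, 0, 0, 0], [-0.103, 0.983, 0, 0, 0, 0], [-0.103, 0.983, 0, 0, 0, 0], [-0.103, 0.983, 0, 0, 0, 0]], jaw=0.15)

```text
t: 55.82
tool_pos: [534.2, 153.1, 149.5]
ee_rot: [-0.0, 0.702, 0.712, -0.0]
wrist_force: [0.5, -0.2, -0.2]
opening: 49.2
finger_force: 0.0
```

Request:
drive_tool(motion=[[-0.103, 0.983, 0, 0, 0, 0], [-0.103, 0.983, 0, 0, 0, 0], [-0.103, 0.983, 0, 0, 0, 0], [-0.103, 0.983, 0, 0, 0, 0], [-0.103, 0.983, 0, 0, 0, 0], [-0.103, 0.983, 0, 0, 0, 0], [-0.103, 0.983, 0, 0, 0, 0], [-0.103, 0.983, 0, 0, 0, 0]])

```text
t: 56.82
tool_pos: [517.7, 310.4, 149.5]
ee_rot: [0.0, 0.702, 0.712, -0.0]
wrist_force: [0.7, 0.6, -0.5]
opening: 49.0
finger_force: 0.0
```

Run:
```python
from h import *
o=bot.observe();print(o['tool_pos'])
for c in('top','side'):
    g=snap(c,c+'10')
    print('nest',fit([g],plate(12,63),[550.7,-5.8,1.586],'rb',pad=2))
    print('knob',fit([g],[cyl(0,0,22,62,104)],[547.7,194,0],'v',pad=2,yaw=False))
    for p in [(505.3,427),(477.5,493.7)]: print(fit([g],[cyl(0,0,24,107,137)],[p[0],p[1],0],'v',pad=2,yaw=False))
g=cv2.imread('pics/side10.png')[165:265,205:305]
cv2.imwrite('pics/c11.png',cv2.resize(g,(500,500),interpolation=cv2.INTER_CUBIC))
```

```text
[517.69764634 310.35351642 149.47227013]
nest [ 5.52542e+02 -6.84500e+00  1.58200e+00  7.80000e-02]
knob [5.46337e+02 1.91242e+02 0.00000e+00 3.95000e-01]
[509.652 436.611   0.      0.741]
[478.306 489.983   0.      0.577]
nest [ 5.61822e+02 -1.06326e+02  1.82600e+00  3.68000e-01]
knob [5.47641e+02 1.90464e+02 0.00000e+00 4.95000e-01]
[5.05013e+02 4.27898e+02 0.00000e+00 1.20000e-01]
[4.77345e+02 4.93751e+02 0.00000e+00 1.94000e-01]
```

View pics/c11.png

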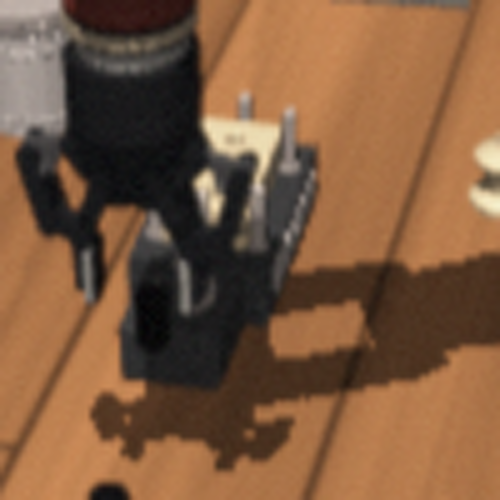

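The second blank is in the nest, and the lever is still open. On to pin 1.

Request:
drive_tool(motion=[[-0.103, 0.983, 0, 0, 0, 0], [-0.103, 0.983, 0, 0, 0, 0], [-0.103, 0.983, 0, 0, 0, 0], [-0.103, 0.983, 0, 0, 0, 0], [-0.103, 0.983, 0, 0, 0, 0], [-0.103, 0.983, 0, 0, 0, 0], [0, 0, 0, 0, 0, 0], [0, 0, 0, 0, 0, 0]])

```text
t: 57.92
tool_pos: [505.5, 426.8, 149.4]
ee_rot: [0.0, 0.702, 0.712, -0.0]
wrist_force: [0.6, 0.6, 0.9]
opening: 49.0
finger_force: 0.0
```

Request:
drive_tool(motion=[[0, 0, -1, 0, 0, 0], [0, 0, -1, 0, 0, 0], [0, 0, -1, 0, 0, 0], [0, 0, -0.8, 0, 0, 0], [0, 0, 0, 0, 0, 0], [0, 0, 0, 0, 0, 0]])

```text
t: 58.68
tool_pos: [505.9, 427.3, 74.1]
ee_rot: [0.0, 0.702, 0.712, 0.001]
wrist_force: [-0.6, 0.9, 0.3]
opening: 49.0
finger_force: 0.0
```

Request:
drive_tool(motion=[[0, 0, 0, 0, 0, 0], [0, 0, 0, 0, 0, 0], [0, 0, 0, 0, 0, 0], [0, 0, 0, 0, 0, 0], [0, 0, 0, 0, 0, 0]], jaw=-1, squeeze=40)

```text
t: 59.3
tool_pos: [506.0, 427.5, 74.8]
ee_rot: [0.0, 0.702, 0.712, 0.001]
wrist_force: [-0.3, -1.1, 4.7]
opening: 22.7
finger_force: 39.4
```

Request:
drive_tool(motion=[[0, 0, 0.5, 0, 0, 0], [0, 0, 1, 0, 0, 0], [0, 0, 1, 0, 0, 0], [0, 0, 1, 0, 0, 0], [0, 0, 1, 0, 0, 0], [0, 0, 1, 0, 0, 0], [0, 0, 0, 0, 0, 0]])

```text
t: 60.18
tool_pos: [506.7, 427.9, 186.7]
ee_rot: [0.0, 0.702, 0.712, 0.002]
wrist_force: [-0.0, -0.1, -2.0]
opening: 22.8
finger_force: 39.9
```

Request:
drive_tool(motion=[[0.1108, -0.994, 0, 0, 0, 0], [0.1108, -0.994, 0, 0, 0, 0], [0.1108, -0.994, 0, 0, 0, 0], [0.1108, -0.994, 0, 0, 0, 0], [0.1108, -0.994, 0, 0, 0, 0], [0.1108, -0.994, 0, 0, 0, 0], [0.1108, -0.994, 0, 0, 0, 0], [0.1108, -0.994, 0, 0, 0, 0]])

```text
t: 61.18
tool_pos: [523.4, 266.7, 183.6]
ee_rot: [0.0, 0.702, 0.712, 0.0]
wrist_force: [-0.0, -0.2, -1.3]
opening: 23.1
finger_force: 39.8
```

Request:
drive_tool(motion=[[0.1108, -0.994, 0, 0, 0, 0], [0.1108, -0.994, 0, 0, 0, 0], [0.1108, -0.994, 0, 0, 0, 0], [0.1108, -0.994, 0, 0, 0, 0], [0.1108, -0.994, 0, 0, 0, 0], [0.1108, -0.994, 0, 0, 0, 0], [0.1108, -0.994, 0, 0, 0, 0], [0.1108, -0.994, 0, 0, 0, 0]])

```text
t: 62.18
tool_pos: [541.1, 107.6, 183.5]
ee_rot: [0.0, 0.702, 0.712, 0.0]
wrist_force: [-0.0, 0.2, -1.8]
opening: 22.8
finger_force: 39.8
```

Request:
drive_tool(motion=[[0.1108, -0.994, 0, 0, 0, 0], [0.1108, -0.994, 0, 0, 0, 0], [0.1108, -0.994, 0, 0, 0, 0], [0.1108, -0.994, 0, 0, 0, 0], [0, 0, 0, 0, 0, 0], [0, 0, 0, 0, 0, 0], [0, 0, 0, 0, 0, 0]])

```text
t: 63.05
tool_pos: [549.8, 29.9, 183.5]
ee_rot: [-0.0, 0.701, 0.713, 0.0]
wrist_force: [-0.4, -0.8, -2.1]
opening: 22.5
finger_force: 39.8
```

Run:
```python
from h import *
o=bot.observe(); p=o['tool_pos']; print(p,o['opening'],o['wrist_force'],o['moment'])
g=snap('side','side11')
zo=p[2]+1.5
for tz in (0,): print('pin side, body z',zo,fit([g],[cyl(0,0,12,zo-62,zo),cyl(0,0,26,zo,zo+6)],[p[0],p[1],0],'rb',pad=3,yaw=False),fit([g],[cyl(0,0,12,zo-62,zo),cyl(0,0,26,zo,zo+6)],[p[0],p[1],0],'v',pad=3,yaw=False))
h=snap('top','top11')
A=cv2.resize(g['frame'][150:250,215:295,::-1],(480,600),interpolation=cv2.INTER_CUBIC)
q=(w2px(g,[550.3,30.4,75])-[215,150]+.5)*6; cv2.circle(A,tuple(map(int,q)),4,(0,0,255),1)
q=(w2px(g,[p[0],p[1],zo-72])-[215,150]+.5)*6; cv2.circle(A,tuple(map(int,q)),4,(0,255,0),1)
cv2.imwrite('pics/c12.png',A)
```

```text
[549.77251926  29.9217487  183.4800542 ] 22.53429503002821 [-0.42536975 -0.83589371 -2.14978349] [-0.00760701 -0.01233326  0.00417508]
pin side, body z 184.9800542034171 [550.114  29.033   0.      0.721] [549.528  28.652   0.      0.904]
```

View pics/c12.png

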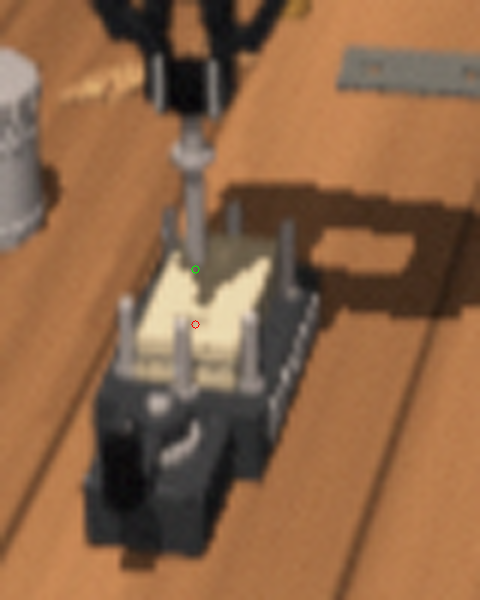

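Pad stacked well, and the pin hangs upright with its tip above the bore (green over red). Lowering gently.

Request:
drive_tool(motion=[[0.02, -0.03, -1, 0, 0, 0], [0, 0, -0.6, 0, 0, 0], [0, 0, 0, 0, 0, 0]])

```text
t: 63.52
tool_pos: [548.6, 29.0, 148.8]
ee_rot: [-0.002, 0.702, 0.713, -0.001]
wrist_force: [0.1, 0.3, -0.9]
opening: 23.2
finger_force: 39.9
```

Request:
drive_tool(motion=[[0, 0, -0.2, 0, 0, 0], [0, 0, -0.1, 0, 0, 0], [0, 0, 0, 0, 0, 0]])

```text
t: 63.9
tool_pos: [550.3, 28.8, 145.7]
ee_rot: [0.0, 0.702, 0.712, 0.0]
wrist_force: [0.6, -0.2, -2.5]
opening: 22.5
finger_force: 39.9
```

Request:
drive_tool(motion=[[0, 0, -0.15, 0, 0, 0], [0, 0, 0, 0, 0, 0]])

```text
t: 64.15
tool_pos: [550.1, 28.8, 142.3]
ee_rot: [-0.0, 0.702, 0.712, -0.0]
wrist_force: [0.2, -0.0, -2.3]
opening: 23.0
finger_force: 39.9
```

Request:
drive_tool(motion=[[0, 0, -0.15, 0, 0, 0], [0, 0, 0, 0, 0, 0]])

```text
t: 64.4
tool_pos: [550.0, 28.9, 139.1]
ee_rot: [-0.0, 0.702, 0.712, -0.0]
wrist_force: [0.2, 0.2, -2.0]
opening: 23.1
finger_force: 39.9
```

Request:
drive_tool(motion=[[0, 0, -0.2, 0, 0, 0], [0, 0, 0, 0, 0, 0]])

```text
t: 64.65
tool_pos: [550.1, 28.8, 135.1]
ee_rot: [-0.0, 0.702, 0.712, -0.0]
wrist_force: [1.2, 0.1, -2.4]
opening: 23.1
finger_force: 39.9
```

Request:
drive_tool(motion=[[0, 0, -0.2, 0, 0, 0], [0, 0, 0, 0, 0, 0]])

```text
t: 64.9
tool_pos: [550.0, 28.9, 131.0]
ee_rot: [-0.0, 0.702, 0.712, -0.0]
wrist_force: [-0.5, -1.1, -2.1]
opening: 22.8
finger_force: 39.9
```

Request:
drive_tool(motion=[[0, 0, -0.2, 0, 0, 0], [0, 0, 0, 0, 0, 0]])

```text
t: 65.15
tool_pos: [550.1, 28.9, 127.1]
ee_rot: [-0.0, 0.702, 0.712, -0.0]
wrist_force: [-0.1, 0.2, -1.9]
opening: 23.1
finger_force: 39.9
```

Request:
drive_tool(motion=[[0, 0, -0.2, 0, 0, 0], [0, 0, 0, 0, 0, 0]])

```text
t: 65.4
tool_pos: [550.2, 28.8, 123.2]
ee_rot: [0.0, 0.702, 0.712, 0.0]
wrist_force: [1.2, -0.6, -3.5]
opening: 22.8
finger_force: 39.8
```

It is well inside; keep going in small steps to seat (≈74).

Request:
drive_tool(motion=[[0, 0, -0.2, 0, 0, 0], [0, 0, -0.2, 0, 0, 0], [0, 0, 0, 0, 0, 0]])

```text
t: 65.78
tool_pos: [550.2, 28.8, 115.2]
ee_rot: [-0.0, 0.702, 0.712, -0.0]
wrist_force: [0.8, 0.3, -1.6]
opening: 23.0
finger_force: 39.5
```

Request:
drive_tool(motion=[[0, 0, -0.2, 0, 0, 0], [0, 0, -0.2, 0, 0, 0], [0, 0, 0, 0, 0, 0]])

```text
t: 66.15
tool_pos: [550.4, 28.9, 107.0]
ee_rot: [0.0, 0.702, 0.712, 0.0]
wrist_force: [2.8, -0.0, -3.6]
opening: 22.9
finger_force: 39.3
```

Request:
drive_tool(motion=[[0, 0, -0.3, 0, 0, 0], [0, 0, -0.3, 0, 0, 0], [0, 0, 0, 0, 0, 0]])

```text
t: 66.53
tool_pos: [550.3, 28.9, 94.8]
ee_rot: [0.0, 0.702, 0.712, 0.0]
wrist_force: [5.1, 1.0, -6.1]
opening: 22.7
finger_force: 39.3
```

Request:
drive_tool(motion=[[0, 0, -0.3, 0, 0, 0], [0, 0, -0.3, 0, 0, 0], [0, 0, 0, 0, 0, 0]])

```text
t: 66.9
tool_pos: [550.3, 28.9, 82.7]
ee_rot: [0.0, 0.702, 0.712, 0.0]
wrist_force: [4.5, 1.4, -5.7]
opening: 22.9
finger_force: 39.3
```

Request:
drive_tool(motion=[[0.03, 0, -0.2, 0, 0, 0], [0, 0, -0.15, 0, 0, 0], [0, 0, 0, 0, 0, 0]])

```text
t: 67.28
tool_pos: [550.6, 28.9, 76.0]
ee_rot: [-0.0, 0.702, 0.712, -0.0]
wrist_force: [2.9, 1.1, -3.1]
opening: 22.7
finger_force: 39.7
```

Request:
drive_tool(motion=[[0, 0, -0.1, 0, 0, 0], [0, 0, 0, 0, 0, 0]])

```text
t: 67.53
tool_pos: [550.7, 28.8, 74.8]
ee_rot: [-0.0, 0.702, 0.712, -0.0]
wrist_force: [0.9, -0.2, 1.9]
opening: 23.0
finger_force: 40.2
```

Request:
drive_tool(motion=[[0, 0, 0, 0, 0, 0], [0, 0, 0, 0, 0, 0], [0, 0, 0.5, 0, 0, 0], [0, 0, 1, 0, 0, 0], [0, 0, 1, 0, 0, 0], [0, 0, 1, 0, 0, 0], [0, 0, 0.5, 0, 0, 0], [0, 0, 0, 0, 0, 0]], jaw=0.15)

```text
t: 68.53
tool_pos: [551.5, 28.8, 155.9]
ee_rot: [0.001, 0.702, 0.712, 0.001]
wrist_force: [0.0, -0.2, -1.0]
opening: 49.3
finger_force: 0.0
```

Request:
drive_tool(motion=[[-0.152, 0.97, 0, 0, 0, 0], [-0.152, 0.97, 0, 0, 0, 0], [-0.152, 0.97, 0, 0, 0, 0], [-0.152, 0.97, 0, 0, 0, 0], [-0.152, 0.97, 0, 0, 0, 0], [-0.152, 0.97, 0, 0, 0, 0], [-0.152, 0.97, 0, 0, 0, 0], [-0.152, 0.97, 0, 0, 0, 0]])

```text
t: 69.53
tool_pos: [526.3, 185.3, 154.5]
ee_rot: [0.0, 0.702, 0.712, 0.0]
wrist_force: [0.7, -0.6, -0.4]
opening: 49.0
finger_force: 0.0
```

Request:
drive_tool(motion=[[-0.152, 0.97, 0, 0, 0, 0], [-0.152, 0.97, 0, 0, 0, 0], [-0.152, 0.97, 0, 0, 0, 0], [-0.152, 0.97, 0, 0, 0, 0], [-0.152, 0.97, 0, 0, 0, 0], [-0.152, 0.97, 0, 0, 0, 0], [-0.152, 0.97, 0, 0, 0, 0], [-0.152, 0.97, 0, 0, 0, 0]])

```text
t: 70.53
tool_pos: [502.0, 340.5, 154.5]
ee_rot: [0.0, 0.702, 0.712, -0.0]
wrist_force: [-0.2, 0.4, -0.8]
opening: 49.2
finger_force: 0.0
```

Run:
```python
from h import *
o=bot.observe();print(o['tool_pos'])
g=snap('top','top12'); print('nest',fit([g],plate(12,63),[552.5,-6.8,1.584],'rb',pad=2))
print('pin1 in jig',fit([g],[cyl(0,0,24,107,137)],[550,30,0],'v',pad=2,yaw=False))
g=snap('side','side12'); print('pin1 in jig',fit([g],[cyl(0,0,24,107,137)],[550,30,0],'v',pad=2,yaw=False))
print('p2',fit([g],[cyl(0,0,24,107,137)],[477.5,494,0],'v',pad=2,yaw=False))
```

```text
[501.95031839 340.51917031 154.45793178]
nest [ 5.51144e+02 -6.86300e+00  1.60600e+00  3.08000e-01]
pin1 in jig [5.49461e+02 2.79200e+01 0.00000e+00 2.36000e-01]
pin1 in jig [556.977  35.286   0.      0.669]
p2 [4.77043e+02 4.94737e+02 0.00000e+00 1.38000e-01]
```

Request:
drive_tool(motion=[[-0.152, 0.97, 0, 0, 0, 0], [-0.152, 0.97, 0, 0, 0, 0], [-0.152, 0.97, 0, 0, 0, 0], [-0.152, 0.97, 0, 0, 0, 0], [-0.152, 0.97, 0, 0, 0, 0], [-0.152, 0.97, 0, 0, 0, 0], [-0.152, 0.97, 0, 0, 0, 0], [-0.152, 0.97, 0, 0, 0, 0]])

```text
t: 71.62
tool_pos: [477.6, 495.7, 154.5]
ee_rot: [0.0, 0.702, 0.712, 0.0]
wrist_force: [-0.1, -0.4, -0.4]
opening: 49.1
finger_force: 0.0
```

Request:
drive_tool(motion=[[0, 0, 0, 0, 0, 0], [0, 0, -1, 0, 0, 0], [0, 0, -1, 0, 0, 0], [0, 0, -1, 0, 0, 0], [0, 0, -0.8, 0, 0, 0], [0, 0, -0.25, 0, 0, 0], [0, 0, 0, 0, 0, 0], [0, 0, 0, 0, 0, 0]])

```text
t: 72.62
tool_pos: [478.5, 495.0, 74.7]
ee_rot: [0.0, 0.702, 0.712, 0.001]
wrist_force: [0.2, -0.0, 0.5]
opening: 48.9
finger_force: 0.0
```

Request:
drive_tool(motion=[[0, 0, 0, 0, 0, 0], [0, 0, 0, 0, 0, 0], [0, 0, 0, 0, 0, 0], [0, 0, 0, 0, 0, 0], [0, 0, 0, 0, 0, 0]], jaw=-1, squeeze=40)

```text
t: 73.25
tool_pos: [478.1, 494.8, 74.5]
ee_rot: [-0.0, 0.702, 0.712, 0.001]
wrist_force: [-2.5, -0.8, 5.7]
opening: 23.1
finger_force: 39.4
```

Request:
drive_tool(motion=[[0, 0, 0.5, 0, 0, 0], [0, 0, 1, 0, 0, 0], [0, 0, 1, 0, 0, 0], [0, 0, 1, 0, 0, 0], [0, 0, 1, 0, 0, 0], [0, 0, 1, 0, 0, 0], [0, 0, 0, 0, 0, 0]])

```text
t: 74.12
tool_pos: [479.0, 495.4, 186.8]
ee_rot: [0.0, 0.702, 0.712, 0.002]
wrist_force: [0.3, -0.4, -1.9]
opening: 23.0
finger_force: 39.7
```

Request:
drive_tool(motion=[[0.1356, -0.996, 0.5, 0, 0, 0], [0.1356, -0.996, 0.5, 0, 0, 0], [0.1356, -0.996, 0.5, 0, 0, 0], [0.1356, -0.996, 0.5, 0, 0, 0], [0.1356, -0.996, 0, 0, 0, 0], [0.1356, -0.996, 0, 0, 0, 0], [0.1356, -0.996, 0, 0, 0, 0], [0.1356, -0.996, 0, 0, 0, 0]])

```text
t: 75.12
tool_pos: [499.5, 333.6, 223.0]
ee_rot: [-0.0, 0.702, 0.712, -0.0]
wrist_force: [-0.2, -0.7, -1.5]
opening: 23.0
finger_force: 39.6
```

Request:
drive_tool(motion=[[0.1356, -0.996, 0, 0, 0, 0], [0.1356, -0.996, 0, 0, 0, 0], [0.1356, -0.996, 0, 0, 0, 0], [0.1356, -0.996, 0, 0, 0, 0], [0.1356, -0.996, 0, 0, 0, 0], [0.1356, -0.996, 0, 0, 0, 0], [0.1356, -0.996, 0, 0, 0, 0], [0.1356, -0.996, 0, 0, 0, 0]])

```text
t: 76.12
tool_pos: [521.4, 174.4, 223.5]
ee_rot: [0.0, 0.702, 0.712, 0.0]
wrist_force: [0.2, -1.3, -1.9]
opening: 22.8
finger_force: 39.6
```

Request:
drive_tool(motion=[[0.1356, -0.996, 0, 0, 0, 0], [0.1356, -0.996, 0, 0, 0, 0], [0.1356, -0.996, 0, 0, 0, 0], [0.1356, -0.996, 0, 0, 0, 0], [0.1356, -0.996, 0, 0, 0, 0], [0.1356, -0.996, 0, 0, 0, 0], [0.1356, -0.996, 0, 0, 0, 0], [0.1356, -0.996, 0, 0, 0, 0]])

```text
t: 77.12
tool_pos: [543.1, 15.0, 223.5]
ee_rot: [0.0, 0.702, 0.712, 0.0]
wrist_force: [0.8, 0.3, -2.5]
opening: 22.4
finger_force: 39.6
```

Request:
drive_tool(motion=[[0.1356, -0.996, 0, 0, 0, 0], [0.1356, -0.996, 0, 0, 0, 0], [0.1356, -0.996, 0, 0, 0, 0], [0, 0, 0, 0, 0, 0], [0, 0, 0, 0, 0, 0], [0, 0, 0, 0, 0, 0]])

```text
t: 77.88
tool_pos: [551.0, -42.9, 223.5]
ee_rot: [-0.0, 0.701, 0.713, 0.0]
wrist_force: [-0.0, -1.0, -1.6]
opening: 22.9
finger_force: 39.6
```

Request:
drive_tool(motion=[[0, 0, -1, 0, 0, 0], [0, 0, -1, 0, 0, 0], [0, 0, -1, 0, 0, 0], [0, 0, -0.5, 0, 0, 0], [0, 0, 0, 0, 0, 0], [0, 0, 0, 0, 0, 0]])

```text
t: 78.62
tool_pos: [551.7, -43.6, 154.3]
ee_rot: [0.001, 0.702, 0.712, 0.0]
wrist_force: [1.0, -0.4, -1.8]
opening: 23.0
finger_force: 39.7
```

Request:
drive_tool(motion=[[0, 0.03, -0.3, 0, 0, 0], [0, 0, -0.2, 0, 0, 0], [0, 0, 0, 0, 0, 0]])

```text
t: 79.0
tool_pos: [550.8, -42.7, 143.0]
ee_rot: [-0.0, 0.702, 0.712, -0.0]
wrist_force: [-0.5, 0.1, -2.3]
opening: 22.8
finger_force: 39.7
```

Request:
drive_tool(motion=[[0, 0, -0.15, 0, 0, 0], [0, 0, 0, 0, 0, 0]])

```text
t: 79.25
tool_pos: [550.9, -42.8, 140.2]
ee_rot: [-0.0, 0.702, 0.712, -0.0]
wrist_force: [-0.5, -0.1, -2.0]
opening: 23.1
finger_force: 39.7
```

Request:
drive_tool(motion=[[0, 0, -0.2, 0, 0, 0], [0, 0, 0, 0, 0, 0]])

```text
t: 79.5
tool_pos: [551.1, -42.8, 136.2]
ee_rot: [-0.0, 0.702, 0.712, 0.0]
wrist_force: [0.5, -0.0, -1.5]
opening: 22.6
finger_force: 39.8
```

Request:
drive_tool(motion=[[0, 0, -0.2, 0, 0, 0], [0, 0, 0, 0, 0, 0]])

```text
t: 79.75
tool_pos: [551.0, -42.8, 132.1]
ee_rot: [-0.0, 0.702, 0.712, -0.0]
wrist_force: [0.8, -0.3, -2.1]
opening: 22.9
finger_force: 39.8
```

Request:
drive_tool(motion=[[0, 0, -0.2, 0, 0, 0], [0, 0, 0, 0, 0, 0]])

```text
t: 80.0
tool_pos: [550.9, -42.8, 128.0]
ee_rot: [-0.0, 0.702, 0.712, -0.0]
wrist_force: [1.4, -0.7, -1.6]
opening: 22.9
finger_force: 39.8
```

Request:
drive_tool(motion=[[0.03, 0, -0.2, 0, 0, 0], [0, 0, -0.2, 0, 0, 0], [0, 0, 0, 0, 0, 0]])

```text
t: 80.38
tool_pos: [551.6, -42.8, 120.0]
ee_rot: [-0.0, 0.702, 0.712, -0.0]
wrist_force: [-0.0, -0.1, -2.0]
opening: 22.7
finger_force: 39.7
```

Request:
drive_tool(motion=[[0, 0, -0.2, 0, 0, 0], [0, 0, -0.2, 0, 0, 0], [0, 0, 0, 0, 0, 0]])

```text
t: 80.75
tool_pos: [551.6, -42.8, 112.1]
ee_rot: [-0.0, 0.702, 0.712, -0.0]
wrist_force: [1.1, 0.2, -2.5]
opening: 22.8
finger_force: 39.6
```

Request:
drive_tool(motion=[[0, 0, -0.3, 0, 0, 0], [0, 0, -0.2, 0, 0, 0], [0, 0, 0, 0, 0, 0]])

```text
t: 81.12
tool_pos: [551.6, -42.6, 102.0]
ee_rot: [-0.0, 0.702, 0.712, 0.0]
wrist_force: [2.2, 0.6, -3.3]
opening: 22.9
finger_force: 39.5
```

Request:
drive_tool(motion=[[0, 0, -0.3, 0, 0, 0], [0, 0, -0.3, 0, 0, 0], [0, 0, 0, 0, 0, 0]])

```text
t: 81.5
tool_pos: [551.5, -42.6, 89.7]
ee_rot: [-0.0, 0.702, 0.712, 0.0]
wrist_force: [1.9, 0.8, -3.2]
opening: 22.8
finger_force: 39.5
```

Request:
drive_tool(motion=[[0, 0, -0.3, 0, 0, 0], [0, 0, -0.3, 0, 0, 0], [0, 0, -0.1, 0, 0, 0], [0, 0, 0, 0, 0, 0]])

```text
t: 82.0
tool_pos: [551.6, -42.7, 76.1]
ee_rot: [-0.0, 0.702, 0.712, 0.0]
wrist_force: [1.9, 0.7, -3.5]
opening: 22.9
finger_force: 39.4
```

Request:
drive_tool(motion=[[0, 0, -0.1, 0, 0, 0], [0, 0, 0, 0, 0, 0]])

```text
t: 82.25
tool_pos: [551.7, -42.8, 74.5]
ee_rot: [0.0, 0.702, 0.712, 0.0]
wrist_force: [1.6, 0.8, -1.8]
opening: 22.9
finger_force: 39.7
```

Request:
drive_tool(motion=[[0, 0, 0, 0, 0, 0], [0, 0, 0, 0, 0, 0], [0, 0, 0.5, 0, 0, 0], [0, 0, 1, 0, 0, 0], [0, 0, 1, 0, 0, 0], [0, 0, 1, 0, 0, 0], [0, 0, 0.5, 0, 0, 0], [0, 0, 0, 0, 0, 0]], jaw=0.2)

```text
t: 83.25
tool_pos: [552.3, -42.9, 155.9]
ee_rot: [0.001, 0.702, 0.712, 0.001]
wrist_force: [0.8, 0.3, 0.7]
opening: 51.1
finger_force: 0.0
```

Request:
drive_tool(motion=[[-0.015, 0.988, 0, 0, 0, 0], [-0.015, 0.988, 0, 0, 0, 0], [-0.015, 0.988, 0, 0, 0, 0], [-0.015, 0.988, 0, 0, 0, 0], [-0.015, 0.988, 0, 0, 0, 0], [-0.015, 0.988, 0, 0, 0, 0]])

```text
t: 84.0
tool_pos: [549.8, 77.3, 154.5]
ee_rot: [-0.0, 0.702, 0.713, 0.0]
wrist_force: [0.6, 0.5, -0.9]
opening: 51.3
finger_force: 0.0
```

Request:
drive_tool(motion=[[-0.015, 0.988, 0, 0, 0, 0], [-0.015, 0.988, 0, 0, 0, 0], [-0.015, 0.988, 0, 0, 0, 0], [-0.015, 0.988, 0, 0, 0, 0], [-0.015, 0.988, 0, 0, 0, 0], [-0.015, 0.988, 0, 0, 0, 0], [0, 0, 0, 0, 0, 0]])

```text
t: 84.88
tool_pos: [548.0, 195.6, 154.5]
ee_rot: [0.0, 0.701, 0.713, -0.0]
wrist_force: [0.4, -0.6, 0.1]
opening: 51.2
finger_force: 0.0
```

Run:
```python
from h import *
o=bot.observe();print(o['t'],o['tool_pos'])
g=snap('top','top13')
for y in(30,-42): print('pin',fit([g],[cyl(0,0,24,107,137)],[550,y,0],'v',pad=2,yaw=False))
h=snap('side','side13')
A=cv2.resize(h['frame'][160:260,210:300,::-1],(405,450),interpolation=cv2.INTER_CUBIC);B=cv2.resize(g['frame'][170:230,200:280,::-1],(395,296),interpolation=cv2.INTER_CUBIC)
cv2.imwrite('pics/c13.png',np.hstack([A,cv2.copyMakeBorder(B,0,154,0,0,cv2.BORDER_CONSTANT)]))
```

```text
84.875 [547.96546596 195.61402077 154.45112355]
pin [5.50305e+02 2.99900e+01 0.00000e+00 1.79000e-01]
pin [ 5.49208e+02 -4.11270e+01  0.00000e+00  3.67000e-01]
```

View pics/c13.png

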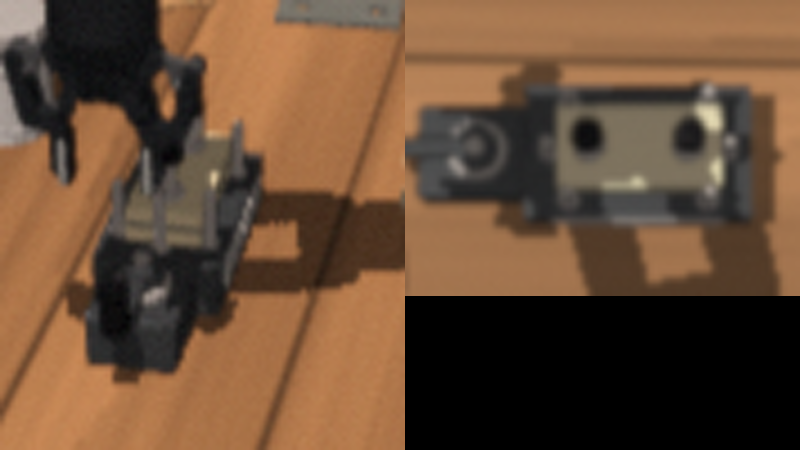

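Both pins stand in the pad (right, (587,135) and (690,135)) and the lever is still open. Now locking it.

Request:
drive_tool(motion=[[0, 0, -1, 0, 0, 0], [0, 0, -1, 0, 0, 0], [0, 0, -1, 0, 0, 0], [0, 0, -1, 0, 0, 0], [0, 0, -1, 0, 0, 0], [0, 0, -0.65, 0, 0, 0], [0, 0, 0, 0, 0, 0], [0, 0, 0, 0, 0, 0]], squeeze=40)

```text
t: 85.98
tool_pos: [548.8, 194.5, 42.2]
ee_rot: [0.0, 0.702, 0.712, 0.001]
wrist_force: [-0.2, 0.2, 0.3]
opening: 51.2
finger_force: 0.0
```

Request:
drive_tool(motion=[[0, 0, 0, 0, 0, 0], [0, 0, 0, 0, 0, 0], [0, 0, 0, 0, 0, 0], [0, 0, 0, 0, 0, 0], [0, 0, 0, 0, 0, 0]], jaw=-1)

```text
t: 86.6
tool_pos: [547.8, 194.5, 42.6]
ee_rot: [-0.0, 0.702, 0.713, -0.0]
wrist_force: [-4.4, 0.0, 5.1]
opening: 20.8
finger_force: 39.2
```

Request:
drive_tool(motion=[[-0.625, -0.06, 0, 0, 0, 0], [-0.61, -0.155, 0, 0, 0, 0], [-0.575, -0.25, 0, 0, 0, 0], [-0.53, -0.335, 0, 0, 0, 0], [-0.475, -0.415, 0, 0, 0, 0]])

```text
t: 87.22
tool_pos: [493.7, 172.2, 42.9]
ee_rot: [0.001, 0.701, 0.713, 0.004]
wrist_force: [6.4, 3.6, -1.8]
opening: 21.1
finger_force: 40.2
```

Request:
drive_tool(motion=[[-0.4, -0.485, 0, 0, 0, 0], [-0.315, -0.54, 0, 0, 0, 0], [-0.235, -0.585, 0, 0, 0, 0], [-0.135, -0.61, 0, 0, 0, 0], [-0.04, -0.63, 0, 0, 0, 0], [0, -0.1, 0, 0, 0, 0], [0, 0, 0, 0, 0, 0], [0, 0, 0, 0, 0, 0]])

```text
t: 88.22
tool_pos: [469.3, 112.0, 42.8]
ee_rot: [-0.001, 0.701, 0.713, 0.001]
wrist_force: [-4.1, 2.8, 6.0]
opening: 20.9
finger_force: 40.8
```

Request:
drive_tool(motion=[[0, -0.15, 0, 0, 0, 0], [0, -0.15, 0, 0, 0, 0], [0, 0, 0, 0, 0, 0]])

```text
t: 88.6
tool_pos: [469.2, 106.6, 42.8]
ee_rot: [-0.001, 0.701, 0.713, 0.001]
wrist_force: [-4.3, 5.4, 5.8]
opening: 20.9
finger_force: 40.8
```

Request:
drive_tool(motion=[[0, 0, 0, 0, 0, 0], [0, 0, 0, 0, 0, 0], [0, 0, 0, 0, 0, 0], [0, 0, 1, 0, 0, 0], [0, 0, 1, 0, 0, 0], [0, 0, 1, 0, 0, 0], [0, 0, 1, 0, 0, 0], [0, 0, 1, 0, 0, 0]], jaw=0.3)

```text
t: 89.6
tool_pos: [469.2, 104.9, 142.0]
ee_rot: [0.0, 0.702, 0.712, -0.0]
wrist_force: [-0.4, -0.0, -0.4]
opening: 55.3
finger_force: 0.0
```

Request:
drive_tool(motion=[[-0.6, 0.8, 0.5, 0, 0, 0], [-0.6, 1, 0.5, 0, 0, 0], [-0.6, 1, 0, 0, 0, 0], [-0.6, 1, 0, 0, 0, 0], [-0.6, 1, 0, 0, 0, 0], [-0.6, 1, 0, 0, 0, 0], [-0.6, 1, 0, 0, 0, 0], [-0.6, 1, 0, 0, 0, 0]])

```text
t: 90.6
tool_pos: [371.5, 262.1, 160.7]
ee_rot: [-0.0, 0.702, 0.713, -0.001]
wrist_force: [0.1, 0.2, 0.3]
opening: 55.8
finger_force: 0.0
```

Request:
drive_tool(motion=[[0, 1, 0, 0, 0, 0], [0, 1, 0, 0, 0, 0], [0, 1, 0, 0, 0, 0], [0, 1, 0, 0, 0, 0], [0, 1, 0, 0, 0, 0], [0, 0, 0, 0, 0, 0]])

```text
t: 91.35
tool_pos: [373.2, 362.2, 161.4]
ee_rot: [-0.0, 0.701, 0.713, -0.0]
wrist_force: [-0.4, 0.1, 0.1]
opening: 55.6
finger_force: 0.0
```

Run:
```python
from h import *
o=bot.observe();print(o['t'],o['tool_pos'])
for c in('top','side'):
    g=snap(c,c+'14')
    print(c,'knob',fit([g],[cyl(0,0,22,62,104)],[469,113,0],'v',pad=2,yaw=False))
    for x,y in((550.3,30),(551.3,-42)): print('pin',fit([g],[cyl(0,0,24,107,137)],[x,y,0],'v',pad=2,yaw=False))
    print('nest',fit([g],plate(12,63),[551.5,-6.8,1.584],'rb',pad=2))
    print('sh2',fit([g],plate(5),[500.5,-433,.07],'rb',hp=holes(5)))
A=cv2.resize(cv2.imread('pics/side14.png')[160:260,210:300],(405,450),interpolation=cv2.INTER_CUBIC);B=cv2.resize(cv2.imread('pics/top14.png')[170:230,200:280],(395,296),interpolation=cv2.INTER_CUBIC)
cv2.imwrite('pics/c14.png',np.hstack([A,cv2.copyMakeBorder(B,0,154,0,0,cv2.BORDER_CONSTANT)]))
```

```text
91.35 [373.19373465 362.20085003 161.36128935]
top knob [4.71116e+02 1.13207e+02 0.00000e+00 1.39000e-01]
pin [5.49195e+02 2.79140e+01 0.00000e+00 3.81000e-01]
pin [ 5.50369e+02 -4.40990e+01  0.00000e+00  2.63000e-01]
nest [ 5.50964e+02 -6.66000e+00  1.59100e+00  4.65000e-01]
sh2 [ 5.00662e+02 -4.32584e+02  7.50000e-02  5.10000e-02]
side knob [466.024 114.57    0.      0.806]
pin [5.51772e+02 2.39660e+01 0.00000e+00 4.42000e-01]
pin [ 5.51934e+02 -4.24100e+01  0.00000e+00  3.65000e-01]
nest [531.045   2.099   1.762   0.895]
sh2 [ 481.696 -470.746    1.426    0.677]
```

View pics/c14.png

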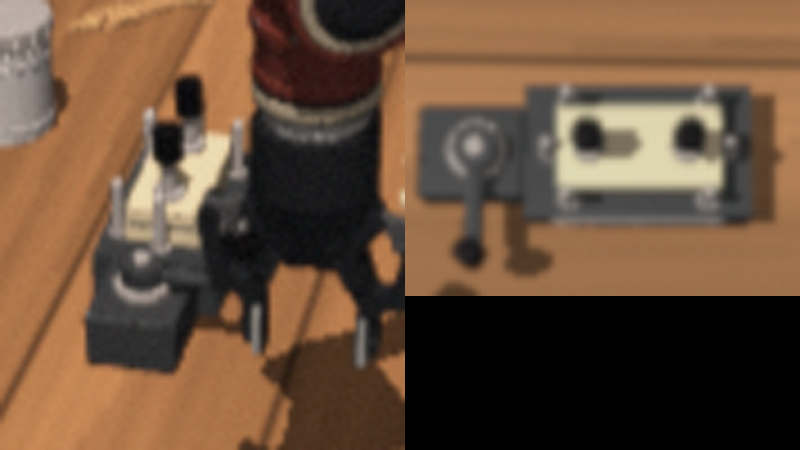

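```bash
python3 -c "
from rig import ticket
print(ticket.job_done())"
```

```text
the job is handed in; nothing more can be done
None
```

I've handed the job in, but the hand-in returned no verdict. My last pictures show both blanks with one separator in the jig, both pins through the pad, the lever at its locked stop, and the spare separator out on the bench.

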